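# Snap the palm rest onto the sprung hand-rest bar

### The job

Snap the wooden palm rest onto the round sprung bar over the painting, on the longer stretch beside the collar, so that its clip is fully home, the rest is level and its end stands against the collar. The bar gives under the load: push until the clip snaps over it, but do not drive the bar down onto its stops, and do not shift the collar. Leave the bottles, jar and dish alone.

Things in the scene. Friction and masses are not known exactly. Their poses are not given: they have to be found in the camera images.
- rest_mid (a point): Centre of the wooden block of the loose palm rest (about 145 g). The block is 50 mm wide (its x), 90 mm long (its y), 24 mm thick (its z); grip it across the 50 mm. At the start it stands on the table on the two arms of its clip, mouth down, this point 37 mm above the table. Fully home on the bar, this point is 24 mm above the bar's axis. Either end may face the collar.
- clip_mid (a point): Centre of the clip's hollow under that block, 24 mm below rest_mid: it meets the bar's axis when home. Two grey sprung arms, 80 mm long in y, stand either side; their lips, 17 mm apart, end 13 mm below this point. Resting unsnapped on the bar this point is about 19 mm above its axis. Snapping takes about 8 to 13 N, then the force drops at once; snapped on, it slides with 2 to 7 N.
- bar_mid (a point): Middle of the axis of the round aluminium bar, 24 mm in diameter, along its y, 310 mm long between two posts; z up, 85 mm above the table; under it a board 240 x 360 mm, 12 mm thick. The bar is sprung: it stays level and sinks under load (from about 2 N, then 0.4 N per mm), rises again by itself, and meets its stops at 34 mm.
- bar (a joint): how far the bar is pressed down, m: 0 up, 0.034 on its stops
- collar_mid (a point): Centre of the steel collar clamped round the bar: 40 mm in diameter, 12 mm wide along the bar (end faces 6 mm either side), y along the bar as for bar_mid; a thumbscrew stands up 33 mm above the axis. It sits 55 to 90 mm towards +y from the bar's middle, so the longer stretch is on its -y side. A push of more than about 20 N along the bar makes it slip.
- ink: amber bottle, 52 mm across, 110 mm tall, standing; origin under its centre; to be left alone
- medium: white bottle, 60 mm across, 130 mm tall, standing; origin under its centre; to be left alone
- dish: white ceramic dish, 110 mm across, 22 mm high; origin under its centre; to be left alone
- jar: glass jar, 66 mm across, 75 mm tall, standing; origin under its centre; to be left alone
Mind the look-alikes: they are no part of the job. Leave any green look-alike of the part that bears rest_mid alone.

How it is judged:
At the end, for the whole second after the job is handed in: rest snapped home on the bar (block centre 24 mm above its axis within 3.5 mm, 7 mm sideways), aligned within 0.08 rad, level within 0.22 rad, its end within 4 mm of the collar on the longer stretch; collar within 6 mm of its place; bar up and still (z of rest_mid in the frame of bar_mid between 0.019 and 0.0275 m and x of rest_mid in the frame of bar_mid between -0.007 and 0.007 m and angle between the y axis of rest_mid and the y axis of bar_mid, either way round below 0.08 rad and angle between rest_mid's own z axis and vertical below 0.22 rad and y of rest_mid in the frame of collar_mid between -0.055 and -0.045 m and distance of collar_mid from where it was at the start of the episode below 0.006 m and value of joint bar below 0.004 m and velocity of joint bar below 0.01 m/s); the robot touches nothing.
It fails at once if the bar is driven down onto its stops (beyond 33.5 mm) (value of joint bar above 0.0335 m).
It fails at once if a bottle, the jar or the dish is moved by more than 20 mm (distance of any of ink, medium, dish, jar from where it was at the start of the episode above 0.02 m).
It also fails if it takes over 58 s, if anything falls off the work surface, if the arm or the gripper's body presses on something with over 40 N, if the wrist force passes 120 N, or if a joint passes its speed limit or range.

### The arm

A 7-joint arm with a two-finger parallel gripper is mounted at the origin on the work surface. World frame = base frame: x ahead of the robot, y to its left, z up, the work surface at z = 0. Lengths are in m, angles in rad, forces in N, time in s.
With the tool pointing down it reaches from about 0.425 to 0.95 m from the base axis. Payload 4.7 kg.
Tool frame: the origin (TCP) lies at the very end of the fingers, on their centre line; the grasp point (between the pads) lies 19 mm behind it; z points along the fingers, y is the direction in which the jaws open and shut (so a half turn about z gives the same grasp; the last joint's range is limited). The gripper opens to 85 mm and grips with 20 to 120 N. Pads are 22 mm wide; open, the fingers measure 114 mm over their backs; the gripper's body (76 mm by 85 mm) begins 54 mm behind the grasp point. The pads swing forward as they close: fully open they stand 13 mm farther back than shut.
Start: joints at [-1.181, 0.469, -0.049, 1.532, 0.024, 1.141, -0.082], TCP at [0.274, 0.617, 0.203] pointing down, gripper open.
Joint ranges: [-2.59, 2.59], [-0.33, 1.99], [-1.39, 1.29], [0.1, 2.45], [-1.04, 4.18], [0.21, 1.99], [-2.66, 2.66]. Speed limits (rad/s): [2.57, 2.57, 3.14, 3.14, 3.14, 3.14, 3.14].

### API

Orientations are given as [roll, pitch, yaw] about the fixed x, y, z axes, in that order (R = Rz(yaw) Ry(pitch) Rx(roll)).
In Python, from rig import robot gives the robot as it stands.
- The arm moves only by the shell command python3 -m creep 'ROWS' [FORCE]. ROWS is JSON, a list of rows, each an object with "xyz": the shift along the tool's x, y, z in m, a list of three; "rot": the turn, a rotation vector about the tool's x, y, z in rad, a list of three; "grip": the finger opening in m, from 0 to 0.0854. In form: [{"xyz": [tx, ty, tz], "rot": [ax, ay, az], "grip": grip}, ...]. A call has 1 to 5 rows; each row is the pose to reach, as a shift and turn from the pose commanded when the call began, along the tool's axes at that moment; what a row does not reach only later rows make up. A row lasts 1/12 s, in which the tool goes at most 41.7 mm and 7.16 degrees, less where a joint would pass 70% of its speed; a pose out of reach is approached as far as the arm can. A call with a gripper value outside its range is refused whole. The fingers move at their own pace and stop on an object; FORCE is the grip in N (left out, the last holds). Time passes only in rows, so rows that repeat a pose let the fingers close. It gives the time, the measured TCP pose, the force and the opening at its end, in the units of the state.
- robot.read_state(): the state, without advancing time (a new reading comes with each control period).
- robot.grab_frame(name): name is "side" or "top" or "wrist"; returns a dict with "frame" (400x640x3 uint8, blue, green, red), "fov_y" (degrees; the focal length in pixels is half the picture's height over the tangent of half this angle, whatever the lens; pixels are square), "cx", "cy" (the principal point, pixels), "k1" (the pictures are not rectified: a ray, as slopes to the right and down, at radius r is drawn at 1 + k1 r^2 times it, then the intrinsics apply), "R" (3x3) and "t" (3): a world point X has camera coordinates R X + t; the wrist camera has in their place "tool_from_camera" (4x4, takes a point from camera to tool coordinates, whose origin is the TCP and whose axes are the flange's). Camera axes: x right, y down, z forward; pixel columns grow to the right and rows downward; lengths in m; the calibration is good to about 2 mm. A picture is of the moment at which its call begins: read the wrist's pose just before it. There is no depth.
- robot.sign_off(): hands the job in, once; it reports no verdict.
Trained networks look in a picture, given as the dict that the camera call returned (one of the last four; its "shot" number tells which), for a name from the list of things; names that differ only in an ending like _2 or _b are one class to them, and where a whole thing is asked for, a point or a joint stands for the part that bears it (a point fixed in the world has none). Each returns a list of dicts, best first, with "conf" (0 to 1); they miss things now and then, are a little off and sometimes report something else, mostly with a low value. They report only what shows in the picture. A call takes as long as a camera call. They do not tell look-alikes from the thing itself.
- robot.spot_in(picture, name): "pixel" ([column, row] in pixels, amid what is visible of it).
- robot.tip_of(picture, name): "pixel" ([column, row] in pixels: a listed point, or the origin of a listed thing).
The state is a dict: "clock": time; "joints": joint angles; "joint_vel": joint speeds; "joint_torque": joint torques, N m; "tool_pos": TCP position; "eef_rot": TCP orientation; "force": force on the tool from outside, world axes, zero at the start; "torque": the same for the moment, N m; "gripper_width": finger opening in m.
Only numpy, scipy, OpenCV 4.12 (cv2) and the standard library are available. Lean on these libraries where they do the work, as an engineer would, in place of code of your own. Each camera call takes 0.05 s, during which the arm holds its last target.

## Working session

There is one attempt and no reset: what is moved stays moved. The work goes in short steps, Python scripts to look and compute and a shell command to move; the robot and the scene stay as the last step left them, time stands still between calls to the robot, and variables do not carry over. Pictures are saved under pics/ and viewed, and the job is handed in when it is done.

```bash
ls; mkdir -p pics; cat > h.py <<'E'
import numpy as np, cv2, pickle
from scipy.spatial.transform import Rotation as Rn
from rig import robot
def K(p):
    f=p["frame"].shape[0]/2/np.tan(np.radians(p["fov_y"])/2)
    return np.array([[f,0,p["cx"]],[0,f,p["cy"]],[0,0,1.]])
def cam(p,st=None):
    if "R" in p: R=np.array(p["R"]);t=np.array(p["t"])
    else:
        T=np.eye(4);T[:3,:3]=Rn.from_euler('xyz',st["eef_rot"]).as_matrix();T[:3,3]=st["tool_pos"]
        M=np.linalg.inv(T@np.array(p["tool_from_camera"]));R=M[:3,:3];t=M[:3,3]
    return R,t
def ray(p,px,st=None):
    R,t=cam(p,st)
    u=cv2.undistortPoints(np.array([[px]],float),K(p),np.array([p["k1"],0,0,0,0.]))[0,0]
    d=R.T@np.array([u[0],u[1],1]);return -R.T@t,d/np.linalg.norm(d)
def atz(p,px,z,st=None):
    o,d=ray(p,px,st);return o+d*(z-o[2])/d[2]
def proj(p,X,st=None):
    R,t=cam(p,st)
    return cv2.projectPoints(np.array(X,float).reshape(-1,1,3),cv2.Rodrigues(R)[0],t,K(p),np.array([p["k1"],0,0,0,0.]))[0][:,0]
def tri(rs):
    A=0;b=0
    for o,d in rs:
        P=np.eye(3)-np.outer(d,d);A=A+P;b=b+P@o
    X=np.linalg.solve(A,b)
    return X,[float(np.linalg.norm((np.eye(3)-np.outer(d,d))@(X-o))) for o,d in rs]
E
python3 - <<'E'
from h import *
s=robot.read_state();print({k:np.round(v,3).tolist() for k,v in s.items()})
for n in ["side","top","wrist"]:
    p=robot.grab_frame(n);cv2.imwrite(f"pics/{n}0.png",p["frame"])
    print(n,p["fov_y"],p["k1"],p.get("tool_from_camera"), (-np.array(p["R"]).T@p["t"]) if "R" in p else "")
    for k in ["rest_mid","clip_mid","bar_mid","collar_mid"]:
        print(k,[(np.round(a["pixel"]).tolist(),round(a["conf"],2)) for a in robot.tip_of(p,k)],[(np.round(a["pixel"]).tolist(),round(a["conf"],2)) for a in robot.spot_in(p,k)])
    pickle.dump((s,p),open(f"{n}0.pkl","wb"))
E
```

```text
pics
{'clock': 0.0, 'joints': [-1.181, 0.469, -0.049, 1.534, 0.024, 1.141, -0.082], 'joint_vel': [-0.001, -0.001, -0.001, -0.001, -0.001, -0.002, 0.001], 'joint_torque': [0.001, -51.031, -0.046, -23.772, 0.011, 0.007, 0.0], 'tool_pos': [0.274, 0.616, 0.202], 'eef_rot': [-3.14, 0.0, 2.723], 'force': [-0.156, -0.602, -0.152], 'torque': [0.045, -0.024, -0.011], 'gripper_width': 0.085}
side 50.6952627781971 -0.018022214594718883 None [-0.1208842  -0.80449853  1.07233735]
rest_mid [([362.0, 225.0], 0.66), ([352.0, 259.0], 0.64), ([304.0, 264.0], 0.59), ([343.0, 297.0], 0.57)] [([352.0, 261.0], 0.87), ([301.0, 266.0], 0.87), ([342.0, 296.0], 0.78), ([364.0, 226.0], 0.56)]
clip_mid [([307.0, 268.0], 0.8), ([363.0, 226.0], 0.79), ([337.0, 298.0], 0.76), ([354.0, 263.0], 0.57)] [([365.0, 221.0], 0.88), ([306.0, 266.0], 0.79), ([340.0, 295.0], 0.65), ([352.0, 260.0], 0.58), ([429.0, 312.0], 0.38)]
bar_mid [([295.0, 176.0], 0.61)] [([295.0, 174.0], 0.81)]
collar_mid [([286.0, 164.0], 0.46), ([214.0, 165.0], 0.46)] [([286.0, 163.0], 0.56)]
top 54.597188657639215 -0.02182342728233761 None [ 0.326
[... 227 characters left out ...]
.55)]
clip_mid [([421.0, 271.0], 0.95), ([370.0, 266.0], 0.88), ([375.0, 184.0], 0.68), ([398.0, 229.0], 0.64)] [([375.0, 184.0], 0.95), ([366.0, 268.0], 0.93), ([427.0, 270.0], 0.82), ([401.0, 226.0], 0.81)]
bar_mid [([271.0, 185.0], 0.6)] [([272.0, 189.0], 0.56)]
collar_mid [([245.0, 179.0], 0.55)] [([242.0, 179.0], 0.4)]
wrist 67.66308467539012 0.01705852677249844 [[-6.02040941e-04 -9.54176489e-01 -2.99243822e-01  7.53172642e-02]
 [ 9.99999798e-01 -5.13859028e-04 -3.73369833e-04  2.66882352e-04]
 [ 2.02491577e-04 -2.99243986e-01  9.54176606e-01 -1.70335142e-01]
 [ 0.00000000e+00  0.00000000e+00  0.00000000e+00  1.00000000e+00]] 
rest_mid [] []
clip_mid [] []
bar_mid [] []
collar_mid [] []
```

View pics/side0.png

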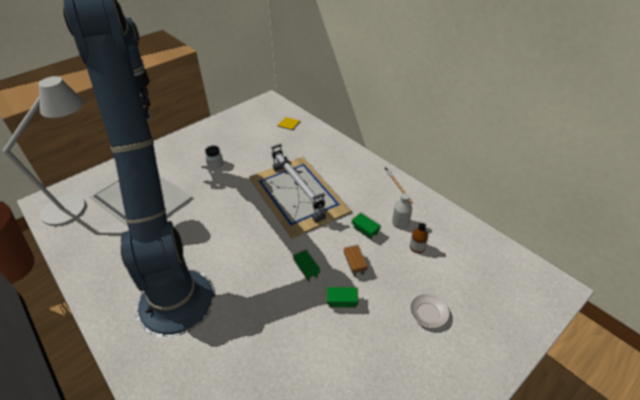

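View pics/top0.png

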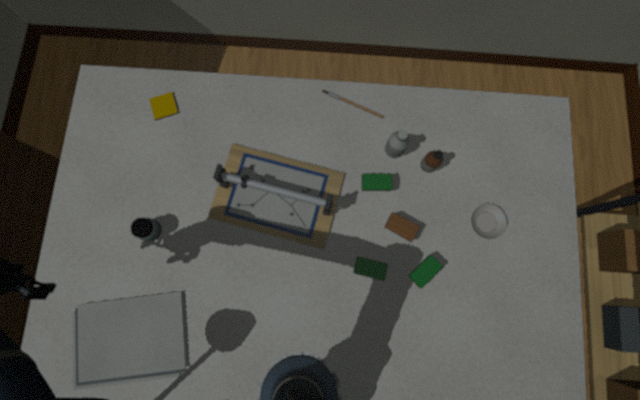

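The wooden rest is at about top (404,226) and side (354,259). The three other boxes are the green look-alikes. The bar runs from (220,175) to (328,203) in the top picture, with the collar near (245,179).

```bash
python3 - <<'E'
from h import *
(s,a),(_,b)=[pickle.load(open(n+"0.pkl","rb")) for n in("side","top")]
def T(pa,pb):
    X,r=tri([ray(a,pa),ray(b,pb)]);return np.round(X,3),np.round(r,4)
print("rest",T((352,259),(404,225)),atz(b,(404,225),.037),atz(a,(352,259),.037))
print("bar",T((295,176),(271,185)),atz(b,(271,185),.085),atz(a,(295,176),.085))
print("col",T((286,164),(245,179)),atz(b,(245,179),.085),atz(a,(286,164),.085))
for n,p,(x0,y0,x1,y1) in(("top",b,(200,130,440,290)),("side",a,(240,130,400,290))):
    c=p["frame"][y0:y1,x0:x1];f=800//(x1-x0) if n=="top" else 3.7
    c=cv2.resize(c,None,fx=f,fy=f,interpolation=cv2.INTER_CUBIC);cv2.imwrite(f"pics/{n}_z.png",np.clip(c*1.6,0,255).astype(np.uint8))
for k in ["jar","ink","medium","dish"]:
    print(k,[ (np.round(atz(b,q["pixel"],0),3),round(q["conf"],2)) for q in []])
E
```

```text
rest (array([ 0.482, -0.262,  0.039]), array([0.0081, 0.0081])) [ 0.48967445 -0.26688749  0.037     ] [ 0.47556866 -0.25787497  0.037     ]
bar (array([0.568, 0.124, 0.076]), array([0.0044, 0.0044])) [0.56949247 0.12097394 0.085     ] [0.55726079 0.11760166 0.085     ]
col (array([0.581, 0.198, 0.078]), array([0.0019, 0.0019])) [0.58160992 0.19608956 0.085     ] [0.57511923 0.19258206 0.085     ]
jar []
ink []
medium []
dish []
```

View pics/top_z.png

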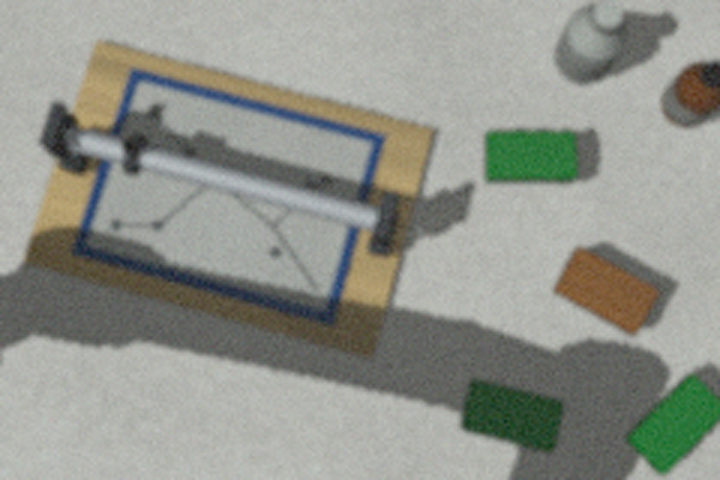

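View pics/side_z.png

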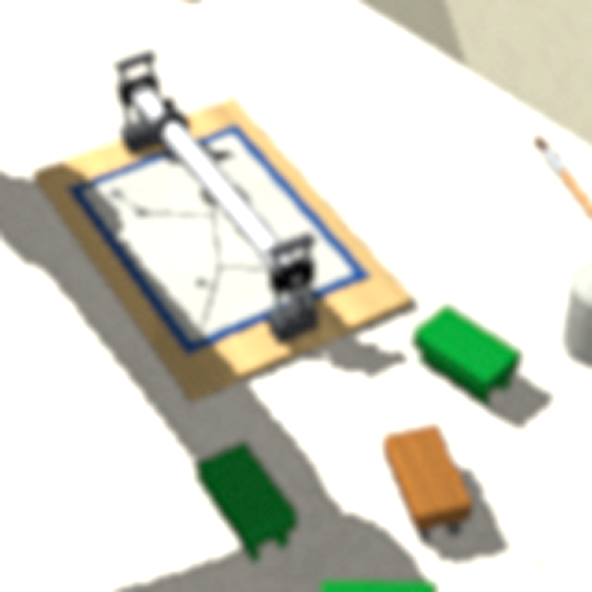

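```bash
cat > go.py <<'E'
import sys
from h import *
x,y,z,yaw=map(float,sys.argv[1:5])
s=robot.read_state();R=Rn.from_euler('xyz',s["eef_rot"])
d=R.inv().apply(np.array([x,y,z])-s["tool_pos"]);r=(R.inv()*Rn.from_euler('xyz',[np.pi,0,np.radians(yaw)])).as_rotvec()
print("xyz",np.round(d,4),"rot",np.round(r,4),"clock",s["clock"],"yaw",np.degrees(s["eef_rot"][2]),np.round(s["tool_pos"],4),"n",np.linalg.norm(d)/.0417,np.linalg.norm(r)/.125)
E
python3 go.py 0.42 0.5 0.26 140;python3 go.py 0.52 0.36 0.26 125
```

```text
xyz [-0.1804 -0.0474 -0.0569] rot [ 1.000e-04 -0.000e+00  2.793e-01] clock 1.35 yaw 156.00330405555556 [0.2745 0.6167 0.2031] n 4.676563826543524 2.234482948936325
xyz [-0.3287 -0.1347 -0.057 ] rot [ 1.000e-04 -0.000e+00  5.411e-01] clock 1.35 yaw 156.00330405555556 [0.2745 0.6167 0.2031] n 8.626567344339282 4.328877963695668
```

```bash
python3 -m creep '[{"xyz":[-0.036,-0.01,-0.012],"rot":[0,0,0.06],"grip":0.085},{"xyz":[-0.072,-0.02,-0.024],"rot":[0,0,0.12],"grip":0.085},{"xyz":[-0.108,-0.03,-0.036],"rot":[0,0,0.18],"grip":0.085},{"xyz":[-0.144,-0.04,-0.048],"rot":[0,0,0.24],"grip":0.085},{"xyz":[-0.18,-0.047,-0.057],"rot":[0,0,0.28],"grip":0.085}]'
python3 go.py 0.53 0.32 0.27 122
```

```text
clock: 1.77
tool_pos: [0.4211, 0.4992, 0.2615]
eef_rot: [3.14, -0.0, 2.44]
force: [1.0, 1.0, -0.5]
gripper_width: 0.0848
xyz [-0.1988 -0.0666 -0.0086] rot [ 1.300e-03 -3.000e-04  3.109e-01] clock 1.7667 yaw 139.81090022337426 [0.4211 0.4992 0.2615] n 5.032524495729122 2.486894363017865
```

```bash
python3 -m creep '[{"xyz":[-0.039,-0.013,0],"rot":[0,0,0.06],"grip":0.085},{"xyz":[-0.078,-0.026,0],"rot":[0,0,0.12],"grip":0.085},{"xyz":[-0.118,-0.04,0],"rot":[0,0,0.18],"grip":0.085},{"xyz":[-0.157,-0.053,0],"rot":[0,0,0.24],"grip":0.085},{"xyz":[-0.197,-0.066,0],"rot":[0,0,0.31],"grip":0.085}]'
python3 go.py 0.56 0.12 0.27 103
```

```text
clock: 2.18
tool_pos: [0.5285, 0.3219, 0.2603]
eef_rot: [3.141, -0.0, 2.13]
force: [0.4, 0.2, 0.0]
gripper_width: 0.0849
xyz [-0.1879 -0.0805 -0.0098] rot [ 0.0005 -0.0004  0.3322] clock 2.1833 yaw 122.03520739393886 [0.5285 0.3219 0.2603] n 4.9067189815166214 2.6578199955980644
```

```bash
python3 -m creep '[{"xyz":[-0.038,-0.016,-0.002],"rot":[0,0,0.06],"grip":0.085},{"xyz":[-0.075,-0.032,-0.004],"rot":[0,0,0.13],"grip":0.085},{"xyz":[-0.113,-0.048,-0.006],"rot":[0,0,0.2],"grip":0.085},{"xyz":[-0.15,-0.064,-0.008],"rot":[0,0,0.26],"grip":0.085},{"xyz":[-0.188,-0.08,-0.01],"rot":[0,0,0.33],"grip":0.085}]'
python3 - <<'E'
from h import *
s=robot.read_state();p=robot.grab_frame("wrist");cv2.imwrite("pics/w1.png",p["frame"]);pickle.dump((s,p),open("w1.pkl","wb"))
for k in ["bar_mid","collar_mid"]:
    for q in robot.tip_of(p,k): print(k,np.round(q["pixel"],1),round(q["conf"],2),np.round(atz(p,q["pixel"],.085,s),4))
E
python3 go.py 0.54 -0.08 0.27 83
```

```text
clock: 2.6
tool_pos: [0.5603, 0.1203, 0.2704]
eef_rot: [3.141, -0.001, 1.8]
force: [1.3, 0.3, -0.2]
gripper_width: 0.0852
bar_mid [308.6 173.3] 0.73 [0.5551 0.112  0.085 ]
collar_mid [340.9 104.6] 0.92 [0.5733 0.1984 0.085 ]
xyz [-0.1877 -0.0645  0.0009] rot [0.0015 0.0008 0.346 ] clock 2.75 yaw 102.82509370979184 [0.5612 0.1173 0.2708] n 4.758476997058667 2.76814102778953
```

View pics/w1.png

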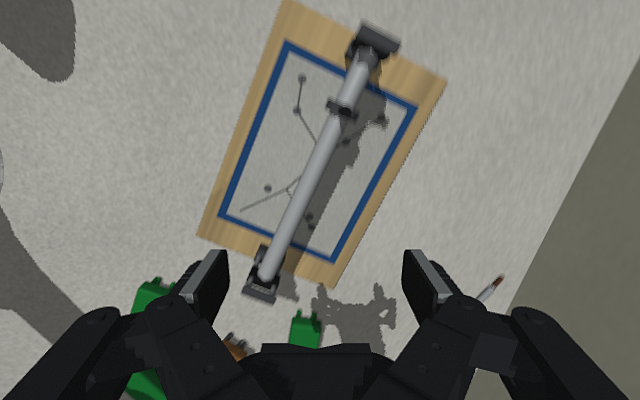

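The wrist picture shows the bar from (363,65) to (265,275), with the collar at (341,105). Next is the rest.

```bash
python3 -m creep '[{"xyz":[-0.038,-0.013,0],"rot":[0,0,0.07],"grip":0.085},{"xyz":[-0.075,-0.026,0],"rot":[0,0,0.14],"grip":0.085},{"xyz":[-0.113,-0.039,0],"rot":[0,0,0.21],"grip":0.085},{"xyz":[-0.15,-0.052,0],"rot":[0,0,0.28],"grip":0.085},{"xyz":[-0.188,-0.064,0],"rot":[0,0,0.346],"grip":0.085}]'
python3 go.py 0.49 -0.25 0.25 63
```

```text
clock: 3.17
tool_pos: [0.5411, -0.0755, 0.2701]
eef_rot: [3.141, -0.001, 1.457]
force: [0.8, 0.6, 0.1]
gripper_width: 0.085
xyz [-0.1792 -0.0309  0.0199] rot [ 1.000e-04 -1.100e-03  3.572e-01] clock 3.1667 yaw 83.46534624636195 [ 0.5411 -0.0755  0.2701] n 4.3857072853046954 2.8575133453190515
```

```bash
python3 -m creep '[{"xyz":[-0.036,-0.006,0.004],"rot":[0,0,0.07],"grip":0.085},{"xyz":[-0.072,-0.012,0.008],"rot":[0,0,0.14],"grip":0.085},{"xyz":[-0.108,-0.018,0.012],"rot":[0,0,0.21],"grip":0.085},{"xyz":[-0.144,-0.025,0.016],"rot":[0,0,0.28],"grip":0.085},{"xyz":[-0.18,-0.031,0.02],"rot":[0,0,0.357],"grip":0.085}]'
python3 -m creep '[{"xyz":[0,0,0],"rot":[0,0,0],"grip":0.085},{"xyz":[0,0,0],"rot":[0,0,0],"grip":0.085}]'
python3 - <<'E'
from h import *
s=robot.read_state();p=robot.grab_frame("wrist");cv2.imwrite("pics/w2.png",p["frame"]);pickle.dump((s,p),open("w2.pkl","wb"))
for k in ["rest_mid","clip_mid"]:
    for q in robot.tip_of(p,k): print(k,np.round(q["pixel"],1),round(q["conf"],2),np.round(atz(p,q["pixel"],.037,s),4))
E
```

```text
clock: 3.58
tool_pos: [0.4901, -0.251, 0.2499]
eef_rot: [3.141, -0.001, 1.099]
force: [0.2, -0.7, -0.2]
gripper_width: 0.0856
clock: 3.75
tool_pos: [0.4895, -0.252, 0.2498]
eef_rot: [-3.141, 0.0, 1.097]
force: [0.2, 0.6, -0.4]
gripper_width: 0.085
rest_mid [256.5 252.4] 0.91 [ 0.3572 -0.3285  0.037 ]
rest_mid [377.1  63.3] 0.85 [ 0.61   -0.1792  0.037 ]
rest_mid [194.5 152.9] 0.77 [ 0.359  -0.1692  0.037 ]
rest_mid [310.5 173.8] 0.58 [ 0.4789 -0.2616  0.037 ]
clip_mid [261.6 244.9] 0.92 [ 0.3696 -0.3216  0.037 ]
clip_mid [373.8  70. ] 0.7 [ 0.6037 -0.1841  0.037 ]
```

View pics/w2.png

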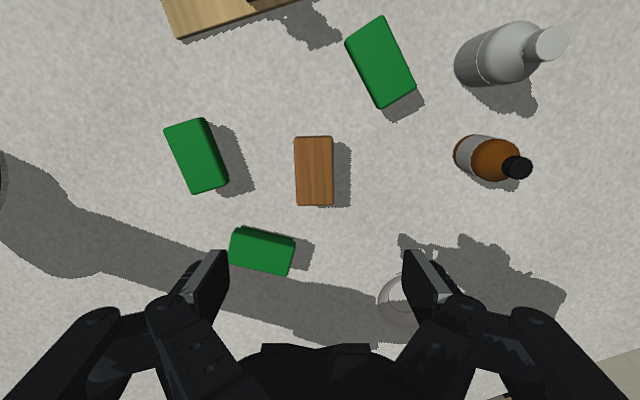

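The wooden rest is in the wrist picture at (314,171), nearly aligned with the tool. I'll measure its outline.

```bash
python3 - <<'E'
from h import *
s,p=pickle.load(open("w2.pkl","rb"))
f=p["frame"];hsv=cv2.cvtColor(f,cv2.COLOR_BGR2HSV)
m=cv2.inRange(hsv,(5,100,60),(18,255,255));m[:120]=0;m[230:]=0;m[:,:270]=0;m[:,360:]=0
c=max(cv2.findContours(m,0,cv2.CHAIN_APPROX_NONE)[0],key=cv2.contourArea)
b=cv2.boxPoints(cv2.minAreaRect(c));print(b)
for z in(.049,.025):
    W=np.array([atz(p,q,z,s)[:2] for q in b]);print(np.round(W,4),W.mean(0),[np.linalg.norm(W[i]-W[i-1]) for i in range(4)],[np.degrees(np.arctan2(*(W[i]-W[i-1]))) for i in range(4)])
cv2.imwrite("pics/w2z.png",cv2.resize(f[120:220,270:360],None,fx=6,fy=6,interpolation=cv2.INTER_NEAREST))
# simulate: silhouette of model block, fit x,y,yaw
from scipy.optimize import minimize
pts=c[:,0].astype(float)
def mask(v):
    x,y,a=v;X=np.array([[i*.025,j*.045,k] for i in(-1,1) for j in(-1,1) for k in(.049,.025)])
    X[:,:2]=X[:,:2]@np.array([[np.cos(a),np.sin(a)],[-np.sin(a),np.cos(a)]])+[x,y]
    return cv2.convexHull(proj(p,X,s).astype(np.float32))
def cost(v):
    h=mask(v);return np.mean([cv2.pointPolygonTest(h,(float(q[0]),float(q[1])),True)**2 for q in pts])
best=min((minimize(cost,[.482,-.262,np.radians(a)],method="Nelder-Mead",options=dict(initial_simplex=[[.482,-.262,np.radians(a)],[.49,-.262,np.radians(a)],[.482,-.27,np.radians(a)],[.482,-.262,np.radians(a+8)]])) for a in(-32,-27,-22)),key=lambda r:r.fun)
print(best.x,np.degrees(best.x[2]),best.fun)
E
```

```text
[[293.69995 136.49638]
 [331.9237  135.8014 ]
 [333.17285 204.50597]
 [294.9491  205.20094]]
[[ 0.4836 -0.2081]
 [ 0.5257 -0.2288]
 [ 0.4878 -0.3095]
 [ 0.4426 -0.2874]] [ 0.48495333 -0.25844787] [np.float64(0.08922362374516571), np.float64(0.046872411889579586), np.float64(0.08914817503047508), np.float64(0.05032622966447836)] [np.float64(27.36390080895617), np.float64(116.14271841921193), np.float64(-154.8549567525955), np.float64(-63.935493681490705)]
[[ 0.4809 -0.2097]
 [ 0.5257 -0.2317]
 [ 0.4854 -0.3176]
 [ 0.4373 -0.294 ]] [ 0.48232022 -0.26324891] [np.float64(0.09499295658423154), np.float64(0.0499032520842475), np.float64(0.09491262924290533), np.float64(0.05358039887754377)] [np.float64(27.363900808956167), np.float64(116.14271841921193), np.float64(-154.8549567525955), np.float64(-63.935493681490655)]
[ 0.48458216 -0.26004235 -0.44333626] -25.401296446679016 2.4641698978580644
```

View pics/w2z.png

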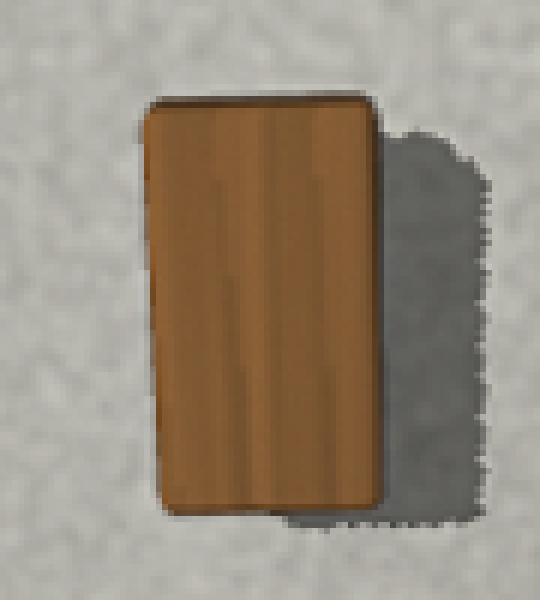

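```bash
python3 go.py 0.4855 -0.2595 0.021 64
```

```text
xyz [-1.240e-02 -2.000e-04  2.288e-01] rot [-0.0003 -0.001  -0.0131] clock 3.9 yaw 63.249591928243184 [ 0.4912 -0.2488  0.2498] n 5.495043638013466 0.10508586017314617
```

```bash
python3 - <<'E'
from h import *
print(pickle.load(open("w2.pkl","rb"))[0]["tool_pos"])
for i in range(6):
    s=robot.read_state();print(s["clock"],np.round(s["tool_pos"],4),np.round(s["eef_rot"],4),np.round(s["joints"],4));robot.grab_frame("wrist")
E
```

```text
[ 0.48951074 -0.25204483  0.24983638]
3.9 [ 0.4912 -0.2488  0.2498] [-3.1413e+00 -1.0000e-03  1.1039e+00] [-0.1251  0.2489  0.6342  1.7999 -0.162   1.1451  0.0948]
3.95 [ 0.4912 -0.2488  0.2499] [-3.1414e+00 -8.0000e-04  1.1040e+00] [-0.1254  0.2488  0.6344  1.7999 -0.1618  1.1451  0.0948]
4.0 [ 0.491  -0.249   0.2499] [-3.1414e+00 -7.0000e-04  1.1037e+00] [-0.1253  0.2487  0.6348  1.8    -0.1617  1.1451  0.0948]
4.05 [ 0.4909 -0.2493  0.2499] [-3.1415e+00 -5.0000e-04  1.1031e+00] [-0.1252  0.2487  0.6352  1.8    -0.1616  1.145   0.0948]
4.1 [ 0.4907 -0.2496  0.25  ] [-3.1416e+00 -4.0000e-04  1.1026e+00] [-0.125   0.2486  0.6357  1.8    -0.1615  1.1451  0.0948]
4.15 [ 0.4905 -0.2499  0.25  ] [-3.1415e+00 -3.0000e-04  1.1020e+00] [-0.1248  0.2486  0.6361  1.8001 -0.1615  1.1451  0.0948]
```

```bash
python3 -m creep '[{"xyz":[-0.0105,0,0.035],"rot":[0,0,-0.015],"grip":0.085},{"xyz":[-0.0105,0,0.07],"rot":[0,0,-0.015],"grip":0.085},{"xyz":[-0.0105,0,0.105],"rot":[0,0,-0.015],"grip":0.085},{"xyz":[-0.0105,0,0.14],"rot":[0,0,-0.015],"grip":0.085},{"xyz":[-0.0105,0,0.14],"rot":[0,0,-0.015],"grip":0.085}]'
python3 -m creep '[{"xyz":[0,0,0],"rot":[0,0,0],"grip":0.085},{"xyz":[0,0,0],"rot":[0,0,0],"grip":0.085},{"xyz":[0,0,0],"rot":[0,0,0],"grip":0.085}]'
python3 - <<'E'
from h import *
s=robot.read_state();p=robot.grab_frame("wrist");cv2.imwrite("pics/w3.png",p["frame"]);pickle.dump((s,p),open("w3.pkl","wb"))
print(s["tool_pos"],s["eef_rot"])
for k in ["rest_mid"]:
    for q in robot.tip_of(p,k): print(k,np.round(q["pixel"],1),round(q["conf"],2),np.round(atz(p,q["pixel"],.037,s),4))
E
python3 go.py 0.4855 -0.2595 0.021 64
```

```text
clock: 4.62
tool_pos: [0.481, -0.2573, 0.1041]
eef_rot: [-3.129, 0.001, 1.115]
force: [-1.0, 0.3, -0.5]
gripper_width: 0.0848
clock: 4.87
tool_pos: [0.487, -0.2613, 0.1124]
eef_rot: [3.137, -0.001, 1.115]
force: [-0.3, 0.8, 0.7]
gripper_width: 0.0848
[ 0.48703754 -0.2612584   0.11244675] [ 3.13698985e+00 -5.32785589e-04  1.11487537e+00]
rest_mid [128.4 169.5] 0.89 [ 0.3588 -0.1729  0.037 ]
rest_mid [418.2  27.9] 0.84 [ 0.6123 -0.1802  0.037 ]
rest_mid [311.  198.3] 0.72 [ 0.4839 -0.2627  0.037 ]
rest_mid [226.1 313.7] 0.62 [ 0.3566 -0.3323  0.037 ]
xyz [ 0.0007 -0.0021  0.0911] rot [ 0.0041 -0.0008 -0.0021] clock 4.9667 yaw 63.87945262274192 [ 0.4867 -0.261   0.1121] n 2.185771286893744 0.03740162828391692
```

View pics/w3.png

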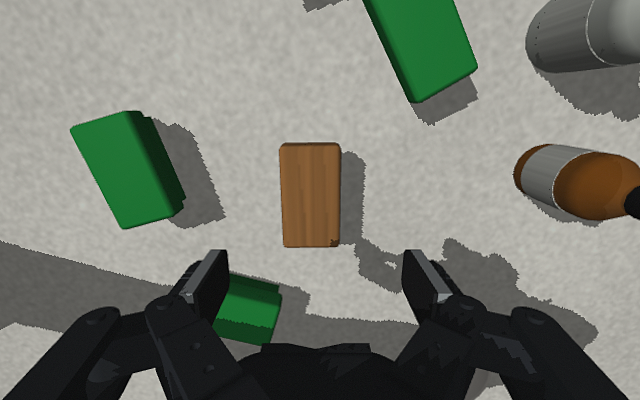

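```bash
python3 - <<'E'
from h import *
s,p=pickle.load(open("w3.pkl","rb"));R=Rn.from_euler('xyz',s["eef_rot"])
for q in [(282,284),(232,268),(278,300),(280,143),(340,143),(340,246),(285,246)]:
    print(q,np.round(R.inv().apply(atz(p,q,.049,s)-s["tool_pos"]),4))
E
```

```text
(282, 284) [-0.0801 -0.0289  0.0633]
(232, 268) [-0.0635 -0.0725  0.0631]
(278, 300) [-0.097  -0.0331  0.0632]
(280, 143) [ 0.0464 -0.0262  0.0634]
(340, 143) [0.0463 0.0205 0.0636]
(340, 246) [-0.0423  0.0226  0.0635]
(285, 246) [-0.0422 -0.025   0.0633]
```

```bash
python3 -m creep '[{"xyz":[0.001,-0.001,0.03],"rot":[0,0,0],"grip":0.085},{"xyz":[0.001,-0.001,0.06],"rot":[0,0,0],"grip":0.085},{"xyz":[0.001,-0.001,0.08],"rot":[0,0,0],"grip":0.085},{"xyz":[0.001,-0.001,0.089],"rot":[0,0,0],"grip":0.085},{"xyz":[0.001,-0.001,0.089],"rot":[0,0,0],"grip":0.085}]'
python3 -m creep '[{"xyz":[0,0,0],"rot":[0,0,0],"grip":0.085},{"xyz":[0,0,0],"rot":[0,0,0],"grip":0.085},{"xyz":[0,0,0],"rot":[0,0,0],"grip":0.085}]'
python3 go.py 0.4848 -0.261 0.021 64
```

```text
clock: 5.38
tool_pos: [0.4842, -0.2585, 0.0201]
eef_rot: [-3.139, 0.0, 1.115]
force: [-0.7, -0.2, 0.1]
gripper_width: 0.085
clock: 5.63
tool_pos: [0.486, -0.2596, 0.0226]
eef_rot: [3.138, -0.0, 1.115]
force: [0.2, -0.1, -0.7]
gripper_width: 0.0851
xyz [-0.0018 -0.0005  0.0016] rot [ 0.0031 -0.0004 -0.0022] clock 5.6333 yaw 63.87199339349912 [ 0.486  -0.2596  0.0226] n 0.05831328764347674 0.030792147788840155
```

```bash
python3 -m creep '[{"xyz":[0,0,0],"rot":[0,0,0],"grip":0.06},{"xyz":[0,0,0],"rot":[0,0,0],"grip":0.04},{"xyz":[0,0,0],"rot":[0,0,0],"grip":0.03},{"xyz":[0,0,0],"rot":[0,0,0],"grip":0.02},{"xyz":[0,0,0],"rot":[0,0,0],"grip":0.02}]' 60
python3 -m creep '[{"xyz":[0,0,0],"rot":[0,0,0],"grip":0.02},{"xyz":[0,0,0],"rot":[0,0,0],"grip":0.02},{"xyz":[0,0,0],"rot":[0,0,0],"grip":0.02},{"xyz":[0,0,0],"rot":[0,0,0],"grip":0.02},{"xyz":[0,0,0],"rot":[0,0,0],"grip":0.02}]' 60
```

```text
clock: 6.05
tool_pos: [0.4849, -0.2589, 0.021]
eef_rot: [3.141, -0.0, 1.115]
force: [-1.0, 0.7, 0.4]
gripper_width: 0.0252
clock: 6.47
tool_pos: [0.485, -0.2591, 0.0211]
eef_rot: [3.141, -0.0, 1.115]
force: [0.4, 0.2, 2.6]
gripper_width: 0.02
```

```bash
python3 - <<'E'
from h import *
s=robot.read_state();p=robot.grab_frame("wrist");cv2.imwrite("pics/w4.png",p["frame"]);pickle.dump((s,p),open("w4.pkl","wb"))
p=robot.grab_frame("side");cv2.imwrite("pics/s4.png",cv2.resize(p["frame"][200:320,280:440],None,fx=5,fy=5,interpolation=cv2.INTER_CUBIC))
E
```

```text
(no output)
```

View pics/w4.png

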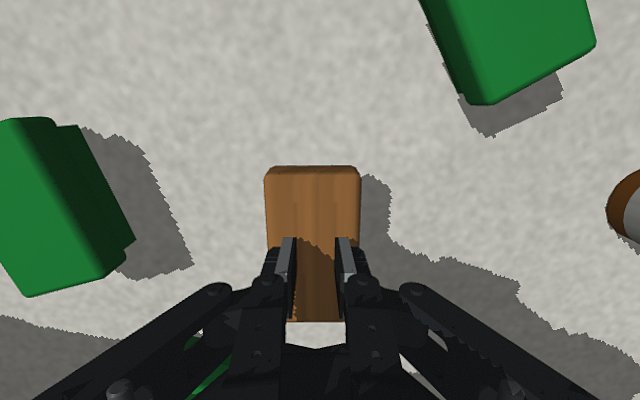

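View pics/s4.png

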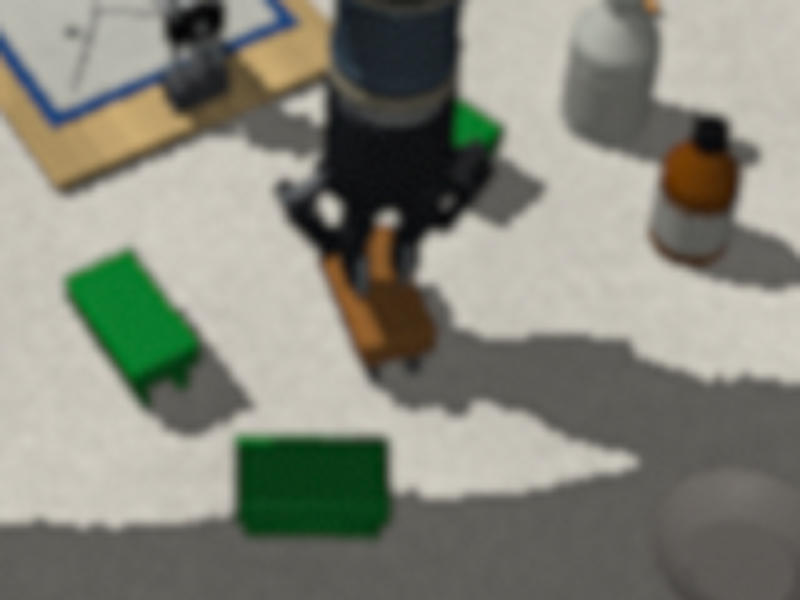

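```bash
python3 - <<'E'
from h import *
s,p=pickle.load(open("w4.pkl","rb"))
cv2.imwrite("pics/w4z.png",cv2.resize(p["frame"][150:350,220:420],None,fx=3,fy=3,interpolation=cv2.INTER_CUBIC))
R=Rn.from_euler('xyz',s["eef_rot"])
for z in (0,-.02,-.034):
  for x in(-.011,.011):
    print(x,z,np.round(proj(p,R.apply([[x,-.01,z],[x,.01,z]])+s["tool_pos"],s)))
b=robot.grab_frame("top");a=robot.grab_frame("side")
for n,q in(("side",a),("top",b)):
    cv2.imwrite(f"pics/{n}5.png",q["frame"]);pickle.dump(q,open(n+"5.pkl","wb"))
    print(n,[np.round(proj(q,R.apply([0,0,z])+s["tool_pos"])).tolist() for z in(0,-.02,-.034)])
E
```

```text
-0.011 0 [[298. 248.]
 [329. 248.]]
0.011 0 [[297. 215.]
 [330. 215.]]
-0.011 -0.02 [[296. 264.]
 [331. 264.]]
0.011 -0.02 [[295. 228.]
 [331. 228.]]
-0.011 -0.034 [[294. 278.]
 [332. 278.]]
0.011 -0.034 [[293. 239.]
 [333. 239.]]
side [[[354.0, 261.0]], [[355.0, 257.0]], [[355.0, 254.0]]]
top [[[400.0, 227.0]], [[402.0, 226.0]], [[403.0, 226.0]]]
```

View pics/w4z.png

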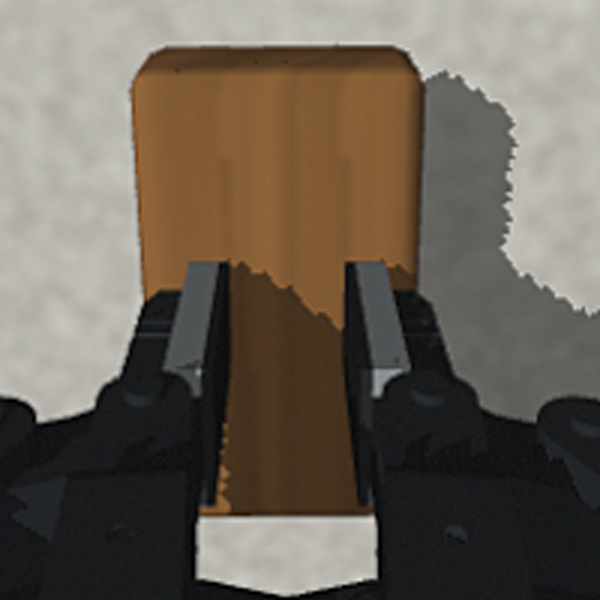

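The fingers closed just above the block. In the pictures the real fingertips end about 31–34 mm behind the reported TCP, and the open-finger pictures show the same offset. I'll back off, open, and go lower while checking for contact.

```bash
python3 -m creep '[{"xyz":[0,0,-0.012],"rot":[0,0,0],"grip":0.03},{"xyz":[0,0,-0.012],"rot":[0,0,0],"grip":0.06},{"xyz":[0,0,-0.012],"rot":[0,0,0],"grip":0.085},{"xyz":[0,0,-0.012],"rot":[0,0,0],"grip":0.085},{"xyz":[0,0,-0.012],"rot":[0,0,0],"grip":0.085}]' 
python3 -m creep '[{"xyz":[0,0,0],"rot":[0,0,0],"grip":0.085},{"xyz":[0,0,0],"rot":[0,0,0],"grip":0.085},{"xyz":[0,0,0],"rot":[0,0,0],"grip":0.085},{"xyz":[0,0,0],"rot":[0,0,0],"grip":0.085},{"xyz":[0,0,0],"rot":[0,0,0],"grip":0.085}]' 
python3 - <<'E'
from h import *
s=robot.read_state();p=robot.grab_frame("wrist");cv2.imwrite("pics/w6.png",p["frame"]);pickle.dump((s,p),open("w6.pkl","wb"))
print(s["tool_pos"])
E
```

```text
clock: 7.08
tool_pos: [0.4846, -0.2587, 0.0328]
eef_rot: [-3.141, -0.0, 1.115]
force: [-0.2, 0.2, 0.6]
gripper_width: 0.077
clock: 7.5
tool_pos: [0.4848, -0.2589, 0.0329]
eef_rot: [-3.141, -0.0, 1.115]
force: [0.3, -0.5, -1.7]
gripper_width: 0.085
[ 0.48476033 -0.25892533  0.03288313]
```

View pics/w6.png

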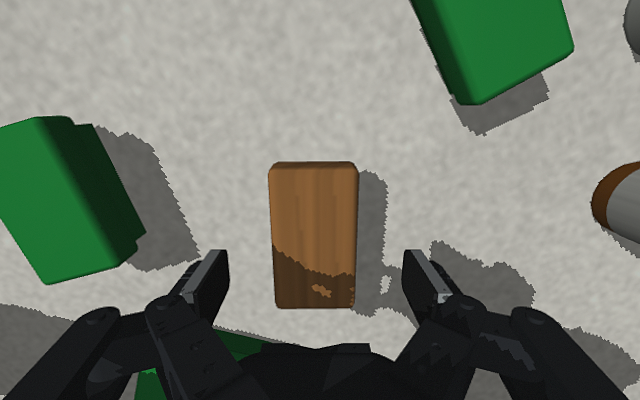

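```bash
python3 -m creep '[{"xyz":[0.001,0,0.01],"rot":[0,0,0],"grip":0.085},{"xyz":[0.001,0,0.02],"rot":[0,0,0],"grip":0.085},{"xyz":[0.001,0,0.026],"rot":[0,0,0],"grip":0.085},{"xyz":[0.001,0,0.03],"rot":[0,0,0],"grip":0.085},{"xyz":[0.001,0,0.03],"rot":[0,0,0],"grip":0.085}]' 
python3 -m creep '[{"xyz":[0,0,0.005],"rot":[0,0,0],"grip":0.085},{"xyz":[0,0,0.01],"rot":[0,0,0],"grip":0.085},{"xyz":[0,0,0.015],"rot":[0,0,0],"grip":0.085},{"xyz":[0,0,0.018],"rot":[0,0,0],"grip":0.085},{"xyz":[0,0,0.018],"rot":[0,0,0],"grip":0.085}]' 
python3 - <<'E'
from h import *
s=robot.read_state();p=robot.grab_frame("wrist");cv2.imwrite("pics/w7.png",p["frame"]);pickle.dump((s,p),open("w7.pkl","wb"))
print(s["tool_pos"],s["force"])
E
```

```text
clock: 7.97
tool_pos: [0.4843, -0.2576, 0.0015]
eef_rot: [-3.139, 0.0, 1.115]
force: [1.0, 0.7, 0.5]
gripper_width: 0.0851
clock: 8.38
tool_pos: [0.4848, -0.2578, -0.0158]
eef_rot: [-3.14, -0.0, 1.115]
force: [0.3, -0.5, -0.3]
gripper_width: 0.0851
[ 0.48477397 -0.25776633 -0.01577606] [ 0.26020318 -0.46470212 -0.33447717]
```

View pics/w7.png

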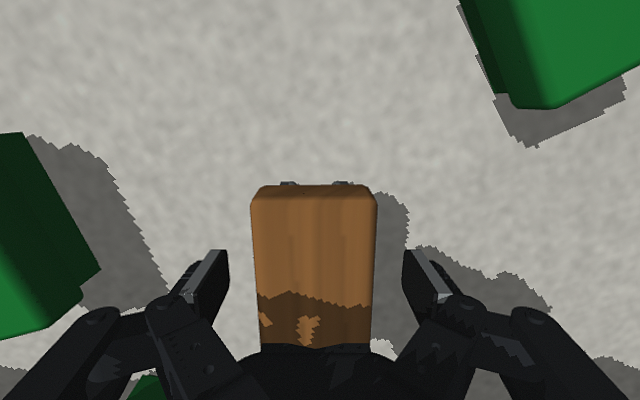

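```bash
python3 -m creep '[{"xyz":[0,0,0],"rot":[0,0,0],"grip":0.06},{"xyz":[0,0,0],"rot":[0,0,0],"grip":0.05},{"xyz":[0,0,0],"rot":[0,0,0],"grip":0.04},{"xyz":[0,0,0],"rot":[0,0,0],"grip":0.04},{"xyz":[0,0,0],"rot":[0,0,0],"grip":0.04}]' 60
python3 -m creep '[{"xyz":[0,0,0],"rot":[0,0,0],"grip":0.04},{"xyz":[0,0,0],"rot":[0,0,0],"grip":0.04},{"xyz":[0,0,0],"rot":[0,0,0],"grip":0.04}]' 60
python3 - <<'E'
from h import *
s=robot.read_state();p=robot.grab_frame("wrist");cv2.imwrite("pics/w8.png",p["frame"]);pickle.dump((s,p),open("w8.pkl","wb"))
print(s["tool_pos"],s["force"])
E
```

```text
clock: 8.85
tool_pos: [0.4856, -0.2582, -0.0146]
eef_rot: [3.141, -0.0, 1.115]
force: [-1.1, -0.5, 2.8]
gripper_width: 0.0489
clock: 9.1
tool_pos: [0.4856, -0.2582, -0.0146]
eef_rot: [3.141, -0.0, 1.115]
force: [-0.9, 0.4, 6.6]
gripper_width: 0.0496
[ 0.48562056 -0.25821611 -0.01457157] [-0.93863845  0.3607961   6.5563407 ]
```

View pics/w8.png

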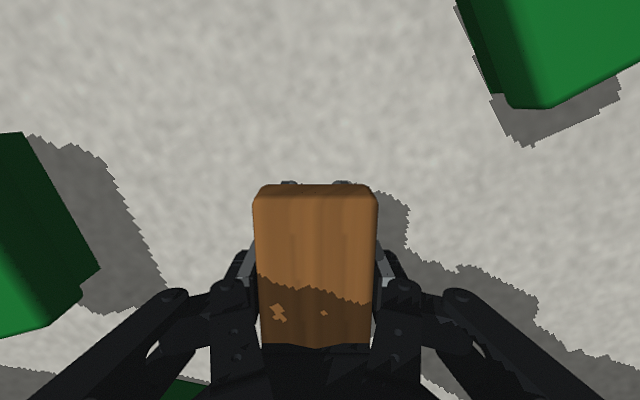

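```bash
python3 -m creep '[{"xyz":[0,0,-0.03],"rot":[0,0,0],"grip":0.04},{"xyz":[0,0,-0.07],"rot":[0,0,0],"grip":0.04},{"xyz":[0,0,-0.11],"rot":[0,0,0],"grip":0.04},{"xyz":[0,0,-0.15],"rot":[0,0,0],"grip":0.04},{"xyz":[0,0,-0.19],"rot":[0,0,0],"grip":0.04}]' 60
python3 -m creep '[{"xyz":[0,0,-0.02],"rot":[0,0,0],"grip":0.04},{"xyz":[0,0,-0.02],"rot":[0,0,0],"grip":0.04}]' 60
python3 go.py 0.54 -0.08 0.20 77
```

```text
clock: 9.57
tool_pos: [0.4844, -0.2577, 0.1761]
eef_rot: [-3.14, 0.0, 1.114]
force: [2.0, -0.7, -1.4]
gripper_width: 0.0494
clock: 9.73
tool_pos: [0.4878, -0.2597, 0.1997]
eef_rot: [3.132, -0.002, 1.115]
force: [-0.0, 0.1, -0.8]
gripper_width: 0.0492
xyz [ 0.1843 -0.0323 -0.0003] rot [ 0.0095 -0.0005 -0.2291] clock 9.7333 yaw 63.873378389305145 [ 0.4878 -0.2597  0.1997] n 4.486655052815523 1.834446733275668
```

```bash
python3 - <<'E'
from h import *
s,p=pickle.load(open("w1.pkl","rb"))
cv2.imwrite("pics/w1z.png",cv2.resize(p["frame"][10:310,190:490],None,fx=2,fy=2,interpolation=cv2.INTER_CUBIC))
E
```

```text
(no output)
```

View pics/w1z.png

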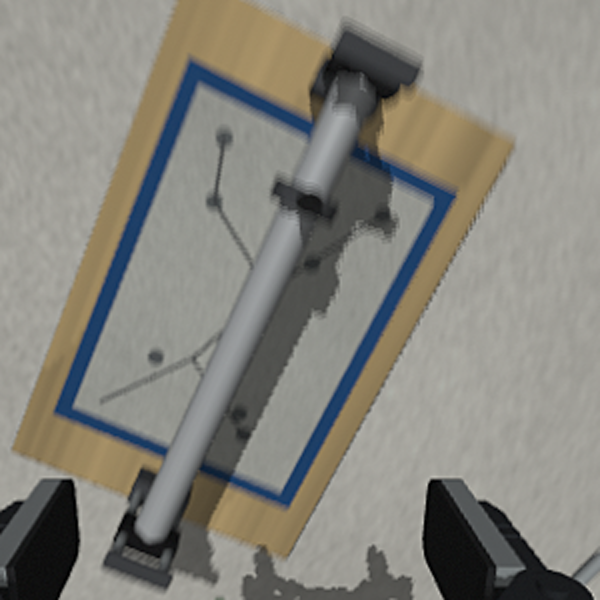

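```bash
python3 -m creep '[{"xyz":[0.037,-0.007,0],"rot":[0,0,-0.05],"grip":0.04},{"xyz":[0.074,-0.013,0],"rot":[0,0,-0.1],"grip":0.04},{"xyz":[0.111,-0.02,0],"rot":[0,0,-0.15],"grip":0.04},{"xyz":[0.147,-0.026,0],"rot":[0,0,-0.2],"grip":0.04},{"xyz":[0.184,-0.032,0],"rot":[0,0,-0.229],"grip":0.04}]' 60
python3 -m creep '[{"xyz":[0,0,0],"rot":[0,0,0],"grip":0.04},{"xyz":[0,0,0],"rot":[0,0,0],"grip":0.04}]' 60
python3 - <<'E'
from h import *
s=robot.read_state();p=robot.grab_frame("wrist");cv2.imwrite("pics/w9.png",p["frame"]);pickle.dump((s,p),open("w9.pkl","wb"))
print(s["tool_pos"],s["eef_rot"],s["force"],s["gripper_width"])
for k in ["bar_mid","collar_mid"]:
    for q in robot.tip_of(p,k): print(k,np.round(q["pixel"],1),round(q["conf"],2),np.round(atz(p,q["pixel"],.085,s),4))
E
```

```text
clock: 10.15
tool_pos: [0.5365, -0.0769, 0.1933]
eef_rot: [-3.139, 0.0, 1.346]
force: [0.8, 0.1, -1.8]
gripper_width: 0.0494
clock: 10.32
tool_pos: [0.5371, -0.0756, 0.193]
eef_rot: [-3.138, 0.0, 1.35]
force: [-0.3, -0.6, -1.4]
gripper_width: 0.0491
[ 0.53708648 -0.07556629  0.19303994] [-3.13827668e+00  2.18699235e-04  1.34967932e+00] [-0.33846742 -0.56802801 -1.447905  ] 0.04908296415705229
```

View pics/w9.png

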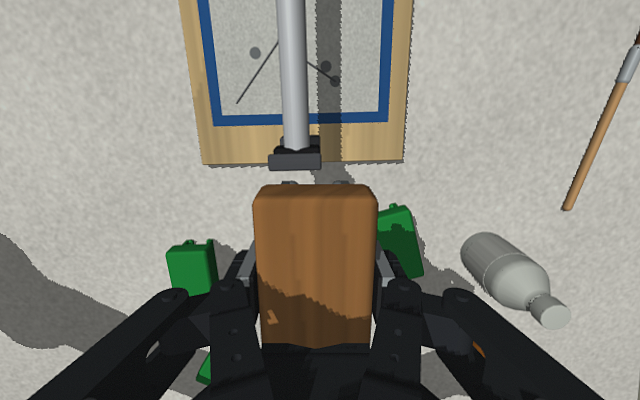

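```bash
python3 - <<'E'
from h import *
s,p=pickle.load(open("w9.pkl","rb"))
g=cv2.cvtColor(p["frame"],cv2.COLOR_BGR2GRAY).astype(float)
for r in range(5,140,12):
    e=np.gradient(cv2.GaussianBlur(g[r-2:r+3,260:330],(5,5),1).mean(0));print(r,g[r,270:322:3].astype(int).tolist())
A=[atz(p,q,.085,s) for q in((291.5,5),(297.5,148))];d=A[0]-A[1];print(A,np.degrees(np.arctan2(d[0],d[1])))
E
python3 go.py 0.55 0.08 0.19 78
```

```text
5 [170, 171, 139, 160, 173, 192, 199, 181, 159, 136, 112, 77, 183, 173, 179, 111, 95, 95]
17 [174, 168, 154, 159, 170, 186, 199, 185, 162, 140, 116, 84, 154, 177, 178, 107, 93, 93]
29 [178, 177, 187, 153, 165, 182, 201, 190, 167, 144, 120, 92, 134, 179, 175, 132, 92, 94]
41 [175, 171, 160, 149, 163, 178, 199, 191, 170, 149, 125, 96, 110, 174, 173, 125, 96, 92]
53 [59, 182, 171, 135, 162, 175, 193, 193, 173, 153, 129, 101, 80, 172, 175, 153, 91, 91]
65 [173, 169, 176, 154, 161, 172, 185, 191, 176, 158, 133, 108, 61, 157, 65, 154, 94, 52]
77 [172, 168, 171, 163, 157, 170, 181, 192, 179, 160, 136, 110, 63, 175, 171, 162, 85, 92]
89 [175, 175, 179, 179, 149, 165, 177, 192, 181, 162, 140, 114, 71, 176, 176, 179, 92, 91]
101 [174, 174, 173, 168, 134, 164, 176, 189, 182, 167, 144, 117, 81, 192, 175, 180, 84, 95]
113 [170, 189, 172, 165, 143, 163, 174, 183, 182, 169, 149, 123, 90, 85, 90, 94, 39, 44]
125 [148, 150, 149, 161, 150, 160, 172, 179, 182, 170, 152, 126, 96, 118, 165, 175, 178, 97]
137 [159, 155, 152, 163, 36, 157, 169, 177, 181, 172, 156, 131, 101, 57, 37, 38, 34, 101]
[array([0.55235878, 0.07574699, 0.085     ]), array([ 0.52965114, -0.0373591 ,  0.085     ])] 11.352018200673617
xyz [ 0.1591 -0.0233  0.0039] rot [-0.0017  0.001  -0.02  ] clock 10.4667 yaw 76.85475998206884 [ 0.5365 -0.0802  0.1941] n 3.8573585523721015 0.16070917140271032
```

```bash
python3 -m creep '[{"xyz":[0.037,-0.005,0],"rot":[0,0,-0.01],"grip":0.04},{"xyz":[0.074,-0.01,0],"rot":[0,0,-0.02],"grip":0.04},{"xyz":[0.111,-0.016,0],"rot":[0,0,-0.02],"grip":0.04},{"xyz":[0.14,-0.02,0],"rot":[0,0,-0.02],"grip":0.04},{"xyz":[0.159,-0.023,0],"rot":[0,0,-0.02],"grip":0.04}]' 60
python3 -m creep '[{"xyz":[0.03,0,0],"rot":[0,0,-0.01],"grip":0.04},{"xyz":[0.05,0,0],"rot":[0,0,-0.01],"grip":0.04},{"xyz":[0.05,0,0],"rot":[0,0,-0.01],"grip":0.04},{"xyz":[0.05,0,0],"rot":[0,0,-0.01],"grip":0.04},{"xyz":[0.05,0,0],"rot":[0,0,-0.01],"grip":0.04}]' 60
python3 - <<'E'
from h import *
s=robot.read_state();p=robot.grab_frame("wrist");cv2.imwrite("pics/w10.png",p["frame"]);pickle.dump((s,p),open("w10.pkl","wb"))
print(s["tool_pos"],s["eef_rot"],s["force"],s["gripper_width"])
for k in ["bar_mid","collar_mid"]:
    for q in robot.tip_of(p,k): print(k,np.round(q["pixel"],1),round(q["conf"],2),np.round(atz(p,q["pixel"],.085,s),4))
E
```

```text
clock: 10.88
tool_pos: [0.5507, 0.0836, 0.1945]
eef_rot: [-3.141, -0.001, 1.365]
force: [-0.1, 0.4, -1.6]
gripper_width: 0.0492
clock: 11.3
tool_pos: [0.5611, 0.1278, 0.1947]
eef_rot: [-3.141, 0.001, 1.371]
force: [-0.8, -0.4, -1.3]
gripper_width: 0.0495
[0.56114329 0.1277533  0.19465999] [-3.14123558e+00  1.37733790e-03  1.37051032e+00] [-0.75387911 -0.44728723 -1.29771271] 0.04946819479242309
collar_mid [310.4 106.7] 0.8 [0.5724 0.1992 0.085 ]
```

View pics/w10.png

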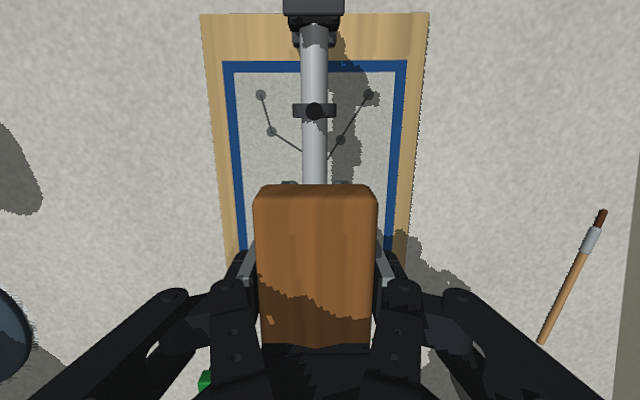

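```bash
python3 - <<'E'
from h import *
s,p=pickle.load(open("w10.pkl","rb"));R=Rn.from_euler('xyz',s["eef_rot"])
g=cv2.cvtColor(p["frame"],cv2.COLOR_BGR2GRAY).astype(int)
for r in (45,60,75,130,150,170): print(r,g[r,292:338:1].tolist())
tl=lambda X:np.round(R.inv().apply(X-s["tool_pos"]),4)
print(p["cx"],p["cy"])
o=s["tool_pos"]
def at(q,zt):return tl(atz(p,q,o[2]-zt,s))
print("top corners",at((255,197),-.0636),at((375,197),-.0636),at((260,340),-.0636),at((370,340),-.0636))
print("bottomlips far", at((290,183),-.0146),at((342,183),-.0146))
for q in((314.5,60),(314.5,170),(310.4,106.7)):print(q,tl(atz(p,q,.085,s)))
cv2.imwrite("pics/w10z.png",cv2.resize(p["frame"][0:210,220:420],None,fx=3.8,fy=2.85,interpolation=cv2.INTER_CUBIC))
E
```

```text
45 [152, 101, 7, 19, 21, 22, 14, 59, 118, 138, 103, 71, 77, 79, 82, 81, 79, 74, 111, 156, 169, 197, 188, 180, 173, 166, 162, 142, 78, 82, 82, 80, 78, 75, 71, 63, 32, 22, 22, 24, 23, 19, 32, 70, 95, 92]
60 [142, 141, 142, 142, 143, 145, 146, 132, 117, 137, 147, 155, 156, 159, 165, 170, 174, 178, 185, 192, 188, 185, 179, 172, 165, 160, 153, 147, 138, 130, 123, 113, 105, 93, 78, 63, 69, 73, 72, 72, 71, 70, 71, 70, 72, 72]
75 [168, 161, 157, 159, 160, 163, 166, 154, 124, 126, 144, 154, 157, 157, 164, 168, 173, 176, 182, 188, 187, 182, 179, 172, 165, 161, 153, 148, 140, 132, 123, 113, 106, 92, 75, 66, 87, 94, 94, 93, 91, 90, 90, 91, 90, 91]
130 [169, 171, 172, 173, 172, 168, 166, 170, 170, 156, 125, 145, 154, 158, 159, 166, 169, 171, 172, 177, 178, 175, 173, 170, 165, 165, 142, 73, 78, 79, 79, 79, 77, 71, 58, 113, 184, 183, 183, 186, 161, 82, 88, 88, 89, 88]
150 [178, 174, 166, 167, 176, 175, 143, 58, 62, 82, 113, 142, 155, 158, 158, 164, 168, 170, 170, 173, 176, 174, 170, 167, 163, 161, 154, 149, 140, 131, 121, 112, 102, 86, 67, 74, 96, 94, 93, 82, 44, 48, 83, 95, 92, 93]
170 [168, 170, 173, 174, 171, 165, 171, 176, 175, 165, 137, 134, 149, 156, 158, 163, 166, 168, 170, 170, 174, 173, 170, 167, 164, 161, 155, 149, 140, 130, 121, 110, 100, 83, 66, 118, 171, 167, 151, 76, 86, 91, 90, 91, 93, 93]
315.1657352369943 195.68353371120315
top corners [ 0.0425 -0.0214 -0.0637] [ 0.0425  0.0236 -0.0637] [-0.0235 -0.0231 -0.0636] [-0.0235  0.0253 -0.0636]
bottomlips far [ 0.0348 -0.0124 -0.0146] [ 0.0348  0.0157 -0.0147]
(314.5, 60) [0.1106 0.0006 0.1095]
(314.5, 170) [0.0144 0.0005 0.1096]
(310.4, 106.7) [ 0.0724 -0.0031  0.1096]
```

View pics/w10z.png

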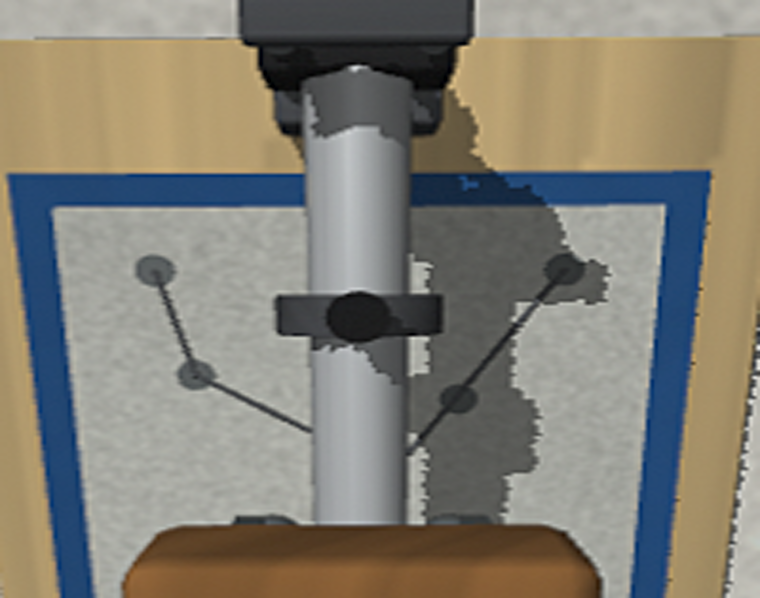

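Bar and rest are aligned in yaw to under 1° and in lateral position to about 1 mm. The collar band is at rows 103–118, leaving a gap of roughly 18 mm. I'll shift 8 mm forward and descend to just above the bar.

```bash
python3 -m creep '[{"xyz":[0.008,-0.001,0.025],"rot":[0,0,0],"grip":0.04},{"xyz":[0.008,-0.001,0.05],"rot":[0,0,0],"grip":0.04},{"xyz":[0.008,-0.001,0.075],"rot":[0,0,0],"grip":0.04},{"xyz":[0.008,-0.001,0.095],"rot":[0,0,0],"grip":0.04},{"xyz":[0.008,-0.001,0.1],"rot":[0,0,0],"grip":0.04}]' 60
python3 -m creep '[{"xyz":[0,0,0],"rot":[0,0,0],"grip":0.04},{"xyz":[0,0,0],"rot":[0,0,0],"grip":0.04},{"xyz":[0,0,0],"rot":[0,0,0],"grip":0.04},{"xyz":[0,0,0],"rot":[0,0,0],"grip":0.04}]' 60
python3 - <<'E'
from h import *
s=robot.read_state();p=robot.grab_frame("wrist");cv2.imwrite("pics/w11.png",p["frame"]);pickle.dump((s,p),open("w11.pkl","wb"))
q=robot.grab_frame("side");cv2.imwrite("pics/s11.png",cv2.resize(q["frame"][100:260,200:400],None,fx=4,fy=3.7,interpolation=cv2.INTER_CUBIC))
print(s["tool_pos"],s["eef_rot"],s["force"],s["torque"])
E
```

```text
clock: 11.87
tool_pos: [0.5593, 0.1367, 0.0919]
eef_rot: [-3.136, 0.003, 1.372]
force: [-1.1, -0.0, -0.8]
gripper_width: 0.0496
clock: 12.2
tool_pos: [0.5629, 0.1384, 0.0966]
eef_rot: [3.139, -0.002, 1.373]
force: [0.1, -0.6, -1.7]
gripper_width: 0.0492
[0.562941   0.13838928 0.09656153] [ 3.13909152e+00 -1.63529246e-03  1.37347667e+00] [ 0.11664361 -0.62904047 -1.72190312] [ 0.02792262  0.01992053 -0.02153054]
```

View pics/w11.png

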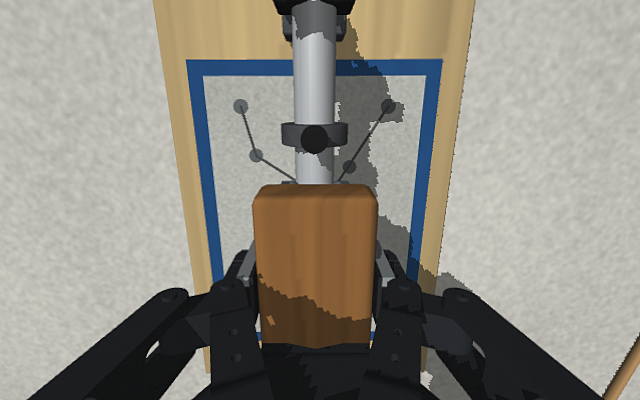

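View pics/s11.png

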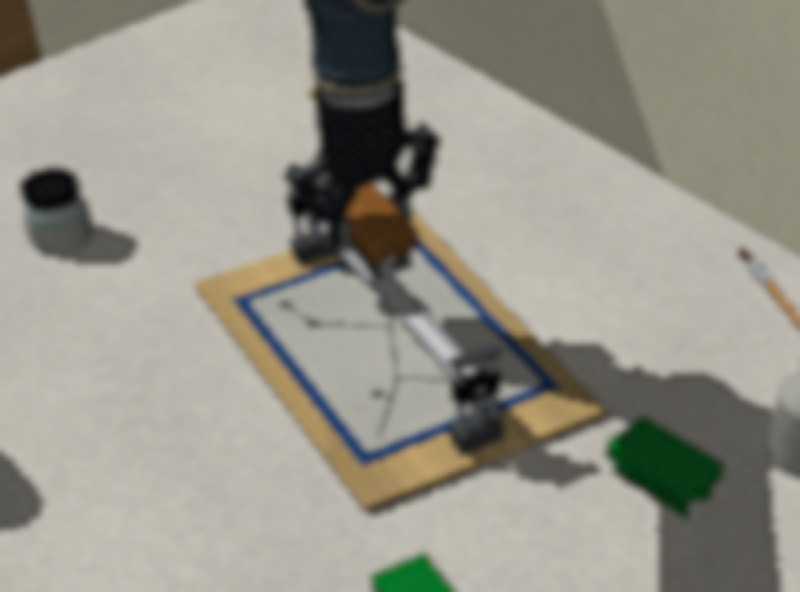

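Alignment holds: the bar is at column 314, the rest at 315 and the thumbscrew at 314. Next is pressing in small steps while watching the force.

```bash
python3 -m creep '[{"xyz":[0,0,0.004],"rot":[0,0,0],"grip":0.04},{"xyz":[0,0,0.008],"rot":[0,0,0],"grip":0.04},{"xyz":[0,0,0.012],"rot":[0,0,0],"grip":0.04},{"xyz":[0,0,0.015],"rot":[0,0,0],"grip":0.04},{"xyz":[0,0,0.015],"rot":[0,0,0],"grip":0.04}]' 60
python3 -m creep '[{"xyz":[0,0,0.002],"rot":[0,0,0],"grip":0.04},{"xyz":[0,0,0.004],"rot":[0,0,0],"grip":0.04},{"xyz":[0,0,0.006],"rot":[0,0,0],"grip":0.04},{"xyz":[0,0,0.008],"rot":[0,0,0],"grip":0.04},{"xyz":[0,0,0.008],"rot":[0,0,0],"grip":0.04}]' 60
```

```text
clock: 12.72
tool_pos: [0.561, 0.1382, 0.0789]
eef_rot: [-3.14, 0.001, 1.374]
force: [-0.5, 0.2, -1.2]
gripper_width: 0.049
clock: 13.13
tool_pos: [0.5625, 0.1383, 0.0722]
eef_rot: [3.14, -0.001, 1.374]
force: [0.7, -0.5, 2.5]
gripper_width: 0.0495
```

```bash
python3 -m creep '[{"xyz":[0,0,0.002],"rot":[0,0,0],"grip":0.04},{"xyz":[0,0,0.004],"rot":[0,0,0],"grip":0.04},{"xyz":[0,0,0.006],"rot":[0,0,0],"grip":0.04},{"xyz":[0,0,0.008],"rot":[0,0,0],"grip":0.04},{"xyz":[0,0,0.008],"rot":[0,0,0],"grip":0.04}]' 60
python3 -m creep '[{"xyz":[0,0,0.001],"rot":[0,0,0],"grip":0.04},{"xyz":[0,0,0.002],"rot":[0,0,0],"grip":0.04},{"xyz":[0,0,0.002],"rot":[0,0,0],"grip":0.04},{"xyz":[0,0,0.003],"rot":[0,0,0],"grip":0.04},{"xyz":[0,0,0.003],"rot":[0,0,0],"grip":0.04}]' 60
```

```text
clock: 13.55
tool_pos: [0.5624, 0.1384, 0.0642]
eef_rot: [3.14, -0.001, 1.374]
force: [1.3, -0.6, 6.4]
gripper_width: 0.0493
clock: 13.97
tool_pos: [0.5625, 0.1384, 0.0615]
eef_rot: [3.14, -0.001, 1.374]
force: [0.8, -0.5, 6.7]
gripper_width: 0.0495
```

```bash
python3 -m creep '[{"xyz":[0,0,0.001],"rot":[0,0,0],"grip":0.04},{"xyz":[0,0,0.002],"rot":[0,0,0],"grip":0.04},{"xyz":[0,0,0.003],"rot":[0,0,0],"grip":0.04},{"xyz":[0,0,0.003],"rot":[0,0,0],"grip":0.04}]' 60
python3 -m creep '[{"xyz":[0,0,0.001],"rot":[0,0,0],"grip":0.04},{"xyz":[0,0,0.002],"rot":[0,0,0],"grip":0.04},{"xyz":[0,0,0.002],"rot":[0,0,0],"grip":0.04}]' 60
```

```text
clock: 14.3
tool_pos: [0.5626, 0.1384, 0.0586]
eef_rot: [3.14, -0.001, 1.374]
force: [0.0, -0.3, 8.5]
gripper_width: 0.0492
clock: 14.55
tool_pos: [0.5626, 0.1385, 0.0567]
eef_rot: [3.14, -0.001, 1.374]
force: [-0.6, -0.2, 8.7]
gripper_width: 0.0493
```

```bash
python3 -m creep '[{"xyz":[0,0,0.001],"rot":[0,0,0],"grip":0.04},{"xyz":[0,0,0.002],"rot":[0,0,0],"grip":0.04},{"xyz":[0,0,0.002],"rot":[0,0,0],"grip":0.04}]' 60
python3 -m creep '[{"xyz":[0,0,0.001],"rot":[0,0,0],"grip":0.04},{"xyz":[0,0,0.002],"rot":[0,0,0],"grip":0.04},{"xyz":[0,0,0.002],"rot":[0,0,0],"grip":0.04}]' 60
```

```text
clock: 14.8
tool_pos: [0.5626, 0.1385, 0.0548]
eef_rot: [3.14, -0.001, 1.374]
force: [-0.5, -0.1, 9.6]
gripper_width: 0.0492
clock: 15.05
tool_pos: [0.5627, 0.1385, 0.0529]
eef_rot: [3.14, -0.001, 1.374]
force: [-0.9, -1.4, 8.8]
gripper_width: 0.0491
```

```bash
python3 -m creep '[{"xyz":[0,0,0.001],"rot":[0,0,0],"grip":0.04},{"xyz":[0,0,0.002],"rot":[0,0,0],"grip":0.04},{"xyz":[0,0,0.002],"rot":[0,0,0],"grip":0.04}]' 60
python3 - <<'E'
from h import *
s=robot.read_state();p=robot.grab_frame("wrist");cv2.imwrite("pics/w12.png",p["frame"]);pickle.dump((s,p),open("w12.pkl","wb"))
print(s["tool_pos"],s["force"])
E
```

```text
clock: 15.3
tool_pos: [0.5627, 0.1386, 0.051]
eef_rot: [3.14, -0.001, 1.374]
force: [-0.4, -1.6, 9.9]
gripper_width: 0.0491
[0.56269143 0.13857406 0.05098895] [-0.41251801 -1.56049919  9.91347663]
```

View pics/w12.png

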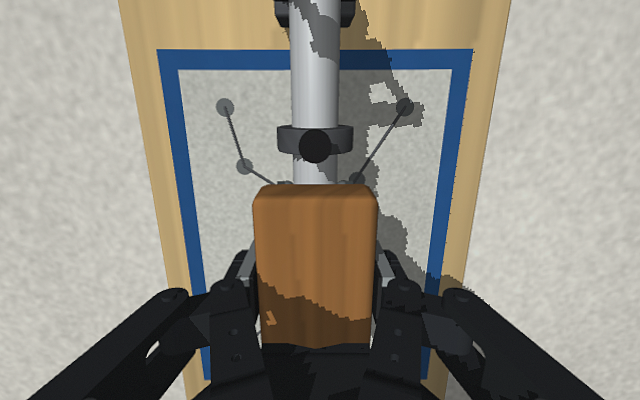

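```bash
python3 -m creep '[{"xyz":[0,0,0.001],"rot":[0,0,0],"grip":0.04},{"xyz":[0,0,0.0015],"rot":[0,0,0],"grip":0.04},{"xyz":[0,0,0.0015],"rot":[0,0,0],"grip":0.04}]' 60
python3 -m creep '[{"xyz":[0,0,0.001],"rot":[0,0,0],"grip":0.04},{"xyz":[0,0,0.001],"rot":[0,0,0],"grip":0.04},{"xyz":[0,0,0.001],"rot":[0,0,0],"grip":0.04}]' 60
```

```text
clock: 15.6
tool_pos: [0.5627, 0.1387, 0.0495]
eef_rot: [3.14, -0.001, 1.374]
force: [-0.3, -0.4, 7.0]
gripper_width: 0.0489
clock: 15.85
tool_pos: [0.5624, 0.1387, 0.0478]
eef_rot: [3.14, -0.001, 1.374]
force: [1.0, 0.5, 5.3]
gripper_width: 0.0488
```

The force dropped from about 10 N to 5.3 N, so it has snapped. I'll ease up to the bar's free height and check.

```bash
python3 -m creep '[{"xyz":[0,0,-0.002],"rot":[0,0,0],"grip":0.04},{"xyz":[0,0,-0.004],"rot":[0,0,0],"grip":0.04},{"xyz":[0,0,-0.006],"rot":[0,0,0],"grip":0.04},{"xyz":[0,0,-0.007],"rot":[0,0,0],"grip":0.04},{"xyz":[0,0,-0.007],"rot":[0,0,0],"grip":0.04}]' 60
python3 - <<'E'
from h import *
s=robot.read_state();p=robot.grab_frame("wrist");cv2.imwrite("pics/w13.png",p["frame"]);pickle.dump((s,p),open("w13.pkl","wb"))
print(s["tool_pos"],s["force"])
E
```

```text
clock: 16.27
tool_pos: [0.5622, 0.1386, 0.0548]
eef_rot: [3.141, -0.001, 1.374]
force: [2.6, 2.1, 1.5]
gripper_width: 0.0492
[0.56221565 0.13859881 0.05475413] [2.55747316 2.08339593 1.48778754]
```

View pics/w13.png

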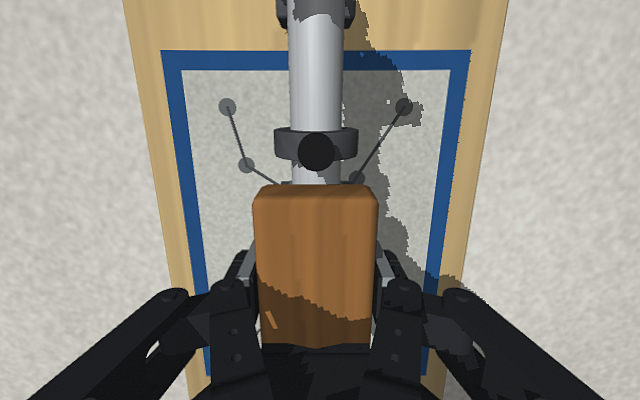

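```bash
python3 -m creep '[{"xyz":[0.001,0,0],"rot":[0,0,0],"grip":0.04},{"xyz":[0.002,0,0],"rot":[0,0,0],"grip":0.04},{"xyz":[0.003,0,0],"rot":[0,0,0],"grip":0.04},{"xyz":[0.004,0,0],"rot":[0,0,0],"grip":0.04},{"xyz":[0.004,0,0],"rot":[0,0,0],"grip":0.04}]' 60
python3 - <<'E'
from h import *
s=robot.read_state();p=robot.grab_frame("wrist");cv2.imwrite("pics/w14.png",p["frame"]);pickle.dump((s,p),open("w14.pkl","wb"))
print(s["tool_pos"],s["force"])
cv2.imwrite("pics/w14z.png",cv2.resize(p["frame"][90:220,230:400],None,fx=4.5,fy=4.5,interpolation=cv2.INTER_CUBIC))
E
```

```text
clock: 16.73
tool_pos: [0.5621, 0.1412, 0.0542]
eef_rot: [-3.141, 0.001, 1.373]
force: [1.7, -5.4, 2.0]
gripper_width: 0.0493
[0.56214987 0.1412179  0.05417408] [ 1.66613088 -5.39504773  2.01816238]
```

View pics/w14z.png

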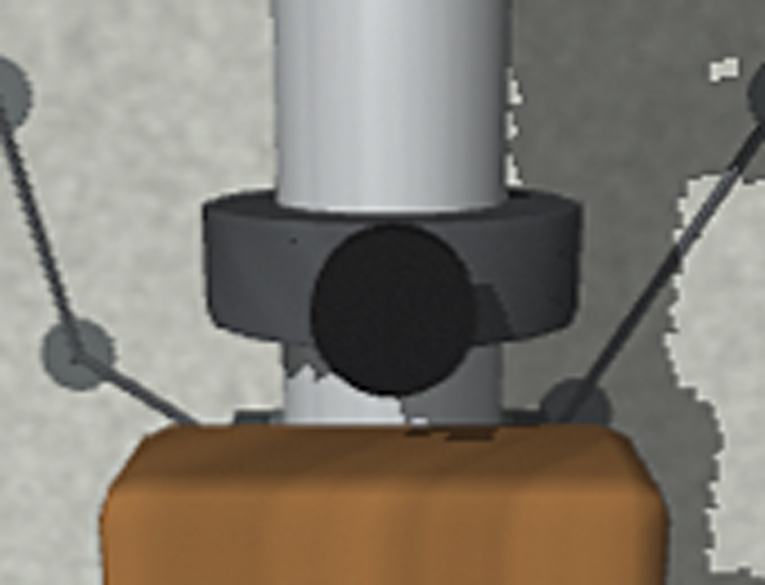

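```bash
python3 -m creep '[{"xyz":[0.001,0,0],"rot":[0,0,0],"grip":0.04},{"xyz":[0.002,0,0],"rot":[0,0,0],"grip":0.04},{"xyz":[0.003,0,0],"rot":[0,0,0],"grip":0.04},{"xyz":[0.004,0,0],"rot":[0,0,0],"grip":0.04},{"xyz":[0.004,0,0],"rot":[0,0,0],"grip":0.04}]' 60
python3 - <<'E'
from h import *
s=robot.read_state();p=robot.grab_frame("wrist");cv2.imwrite("pics/w15.png",p["frame"]);pickle.dump((s,p),open("w15.pkl","wb"))
print(s["tool_pos"],s["force"])
cv2.imwrite("pics/w15z.png",cv2.resize(p["frame"][90:220,230:400],None,fx=4.5,fy=4.5,interpolation=cv2.INTER_CUBIC))
E
```

```text
clock: 17.2
tool_pos: [0.5633, 0.1466, 0.0544]
eef_rot: [-3.141, -0.0, 1.374]
force: [2.1, -3.5, 1.9]
gripper_width: 0.0493
[0.56325853 0.14658433 0.05442284] [ 2.08058957 -3.53044876  1.87347874]
```

View pics/w15z.png

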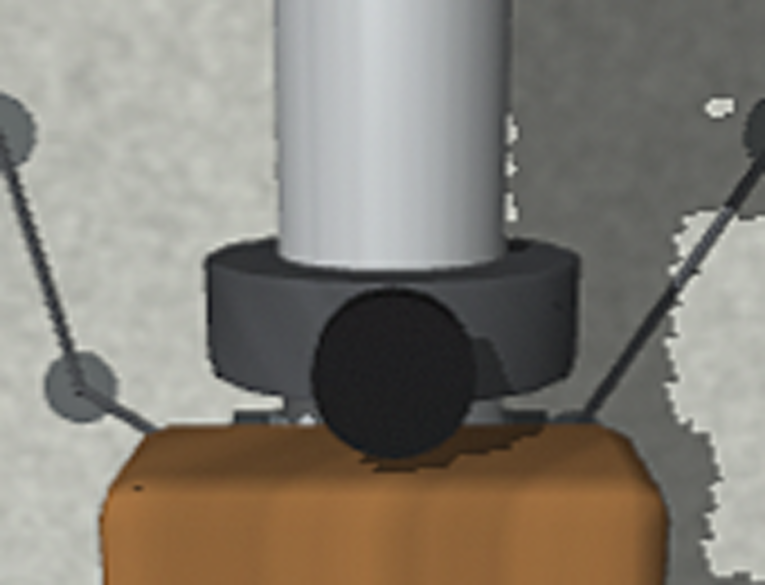

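```bash
python3 -m creep '[{"xyz":[0.0005,0,0],"rot":[0,0,0],"grip":0.04},{"xyz":[0.001,0,0],"rot":[0,0,0],"grip":0.04},{"xyz":[0.0015,0,0],"rot":[0,0,0],"grip":0.04},{"xyz":[0.002,0,0],"rot":[0,0,0],"grip":0.04},{"xyz":[0.002,0,0],"rot":[0,0,0],"grip":0.04}]' 60
python3 -m creep '[{"xyz":[0.0005,0,0],"rot":[0,0,0],"grip":0.04},{"xyz":[0.001,0,0],"rot":[0,0,0],"grip":0.04},{"xyz":[0.001,0,0],"rot":[0,0,0],"grip":0.04},{"xyz":[0.001,0,0],"rot":[0,0,0],"grip":0.04}]' 60
python3 - <<'E'
from h import *
s=robot.read_state();p=robot.grab_frame("wrist");cv2.imwrite("pics/w16.png",p["frame"]);pickle.dump((s,p),open("w16.pkl","wb"))
print(s["tool_pos"],s["force"])
cv2.imwrite("pics/w16z.png",cv2.resize(p["frame"][90:220,230:400],None,fx=4.5,fy=4.5,interpolation=cv2.INTER_CUBIC))
E
```

```text
clock: 17.67
tool_pos: [0.5637, 0.1483, 0.0545]
eef_rot: [-3.141, -0.0, 1.374]
force: [0.7, -3.5, 1.6]
gripper_width: 0.0495
clock: 18.0
tool_pos: [0.5638, 0.1491, 0.0544]
eef_rot: [-3.141, 0.0, 1.374]
force: [0.9, -3.7, 3.0]
gripper_width: 0.0496
[0.56381871 0.14905199 0.05443129] [ 0.91295754 -3.66430674  2.99675554]
```

View pics/w16z.png

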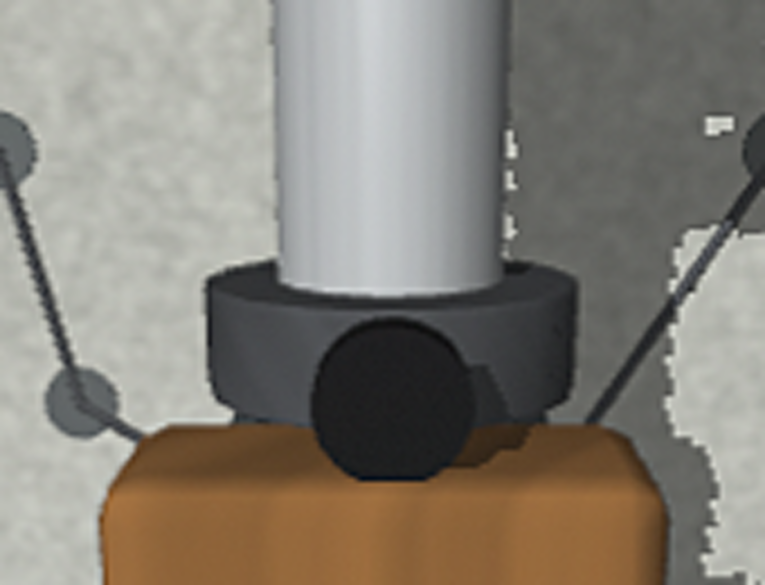

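```bash
python3 -m creep '[{"xyz":[0.0005,0,0],"rot":[0,0,0],"grip":0.04},{"xyz":[0.001,0,0],"rot":[0,0,0],"grip":0.04},{"xyz":[0.001,0,0],"rot":[0,0,0],"grip":0.04}]' 60
python3 -m creep '[{"xyz":[0.0005,0,0],"rot":[0,0,0],"grip":0.04},{"xyz":[0.001,0,0],"rot":[0,0,0],"grip":0.04},{"xyz":[0.001,0,0],"rot":[0,0,0],"grip":0.04}]' 60
```

```text
clock: 18.3
tool_pos: [0.5638, 0.1491, 0.0543]
eef_rot: [-3.141, 0.001, 1.373]
force: [0.4, -6.1, 2.4]
gripper_width: 0.0491
clock: 18.55
tool_pos: [0.5638, 0.149, 0.0542]
eef_rot: [-3.141, 0.003, 1.373]
force: [0.1, -7.3, 2.2]
gripper_width: 0.049
```

```bash
python3 -m creep '[{"xyz":[0.001,0,0],"rot":[0,0,0],"grip":0.04},{"xyz":[0.001,0,0],"rot":[0,0,0],"grip":0.04},{"xyz":[0.001,0,0],"rot":[0,0,0],"grip":0.04}]' 60
python3 - <<'E'
from h import *
s=robot.read_state();p=robot.grab_frame("wrist");cv2.imwrite("pics/w17.png",p["frame"]);pickle.dump((s,p),open("w17.pkl","wb"))
print(s["tool_pos"],s["force"])
cv2.imwrite("pics/w17z.png",cv2.resize(p["frame"][90:220,230:400],None,fx=4.5,fy=4.5,interpolation=cv2.INTER_CUBIC))
q=robot.grab_frame("side");cv2.imwrite("pics/s17.png",cv2.resize(q["frame"][120:240,240:380],None,fx=5,fy=5,interpolation=cv2.INTER_CUBIC))
E
```

```text
clock: 18.8
tool_pos: [0.5637, 0.149, 0.054]
eef_rot: [-3.14, 0.004, 1.372]
force: [0.5, -8.5, 2.2]
gripper_width: 0.0492
[0.56371839 0.14899833 0.05404935] [ 0.54488135 -8.45264524  2.20841904]
```

View pics/w17z.png

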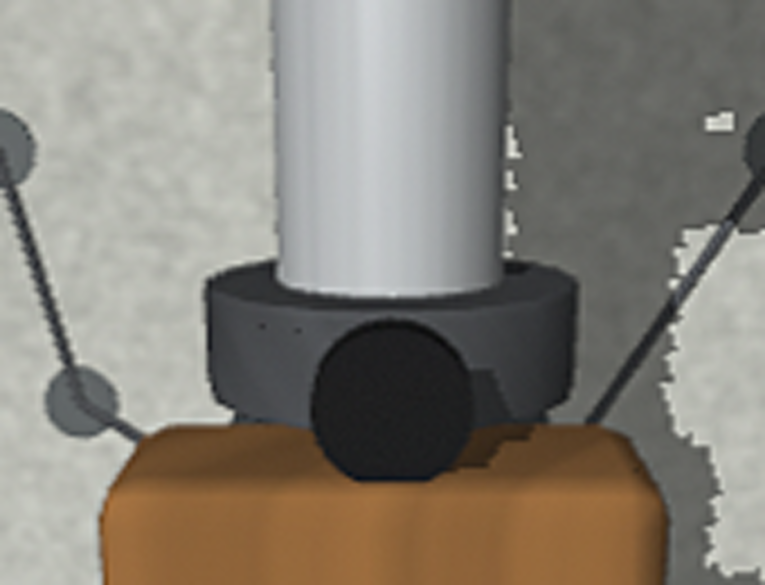

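The force rose to 8.5 N with nothing moving, so the rest is against the collar. I'll relax the push and the downward load, then release.

```bash
python3 -m creep '[{"xyz":[-0.001,0,-0.001],"rot":[0,0,0],"grip":0.04},{"xyz":[-0.002,0,-0.002],"rot":[0,0,0],"grip":0.04},{"xyz":[-0.0025,0,-0.0025],"rot":[0,0,0],"grip":0.04},{"xyz":[-0.0025,0,-0.0025],"rot":[0,0,0],"grip":0.04}]' 60
python3 -m creep '[{"xyz":[0,0,0],"rot":[0,0,0],"grip":0.05},{"xyz":[0,0,0],"rot":[0,0,0],"grip":0.055},{"xyz":[0,0,0],"rot":[0,0,0],"grip":0.065},{"xyz":[0,0,0],"rot":[0,0,0],"grip":0.075},{"xyz":[0,0,0],"rot":[0,0,0],"grip":0.085}]' 20
python3 -m creep '[{"xyz":[0,0,0],"rot":[0,0,0],"grip":0.085},{"xyz":[0,0,0],"rot":[0,0,0],"grip":0.085},{"xyz":[0,0,0],"rot":[0,0,0],"grip":0.085}]' 20
python3 - <<'E'
from h import *
s=robot.read_state();p=robot.grab_frame("wrist");cv2.imwrite("pics/w18.png",p["frame"]);pickle.dump((s,p),open("w18.pkl","wb"))
print(s["tool_pos"],s["force"])
E
```

```text
clock: 19.23
tool_pos: [0.5638, 0.1491, 0.0569]
eef_rot: [-3.141, 0.001, 1.373]
force: [0.8, -5.3, 1.3]
gripper_width: 0.049
clock: 19.65
tool_pos: [0.5635, 0.151, 0.0568]
eef_rot: [-3.141, -0.001, 1.375]
force: [0.4, -0.3, 0.0]
gripper_width: 0.0848
clock: 19.9
tool_pos: [0.5639, 0.1499, 0.057]
eef_rot: [-3.141, -0.0, 1.374]
force: [1.1, 0.2, 0.0]
gripper_width: 0.0849
[0.56394726 0.14986768 0.05696848] [1.12538637 0.22718999 0.02033638]
```

View pics/w18.png

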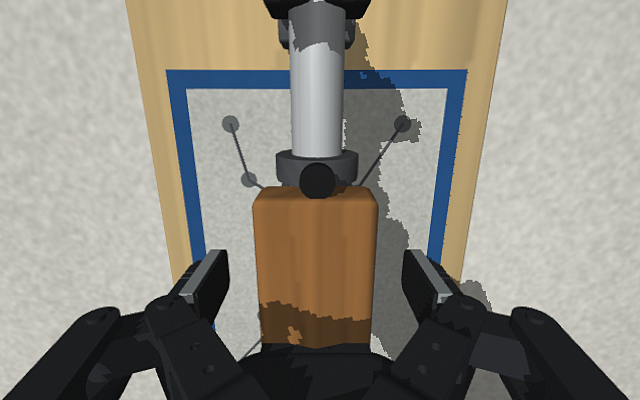

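Released and clear of the rest. I'll rise straight up and check.

```bash
python3 -m creep '[{"xyz":[0,0,-0.015],"rot":[0,0,0],"grip":0.085},{"xyz":[0,0,-0.05],"rot":[0,0,0],"grip":0.085},{"xyz":[0,0,-0.09],"rot":[0,0,0],"grip":0.085},{"xyz":[0,0,-0.125],"rot":[0,0,0],"grip":0.085},{"xyz":[0,0,-0.14],"rot":[0,0,0],"grip":0.085}]'
python3 -m creep '[{"xyz":[0,0,0],"rot":[0,0,0],"grip":0.085},{"xyz":[0,0,0],"rot":[0,0,0],"grip":0.085},{"xyz":[0,0,0],"rot":[0,0,0],"grip":0.085},{"xyz":[0,0,0],"rot":[0,0,0],"grip":0.085}]'
python3 - <<'E'
from h import *
s=robot.read_state();p=robot.grab_frame("wrist");cv2.imwrite("pics/w19.png",cv2.resize(p["frame"][60:310,200:440],None,fx=3,fy=2.4,interpolation=cv2.INTER_CUBIC));pickle.dump((s,p),open("w19.pkl","wb"))
print(s["tool_pos"],s["force"])
for k,z in [("rest_mid",.109),("bar_mid",.085),("collar_mid",.085)]:
    for q in robot.tip_of(p,k): print(k,np.round(q["pixel"],1),round(q["conf"],2),np.round(atz(p,q["pixel"],z,s),4))
q=robot.grab_frame("side");cv2.imwrite("pics/s19.png",cv2.resize(q["frame"][120:240,240:380],None,fx=5,fy=5,interpolation=cv2.INTER_CUBIC))
E
```

```text
clock: 20.37
tool_pos: [0.5666, 0.1498, 0.2022]
eef_rot: [3.135, -0.004, 1.373]
force: [0.9, 0.9, 0.8]
gripper_width: 0.0851
clock: 20.7
tool_pos: [0.5628, 0.1494, 0.1952]
eef_rot: [-3.139, 0.002, 1.374]
force: [0.5, 0.1, -1.1]
gripper_width: 0.0851
[0.56282753 0.14938041 0.19520363] [ 0.47819459  0.07651481 -1.06954212]
rest_mid [313.6 197.3] 0.72 [0.5612 0.1439 0.109 ]
collar_mid [318.3 132. ] 0.68 [0.5763 0.1975 0.085 ]
```

View pics/w19.png

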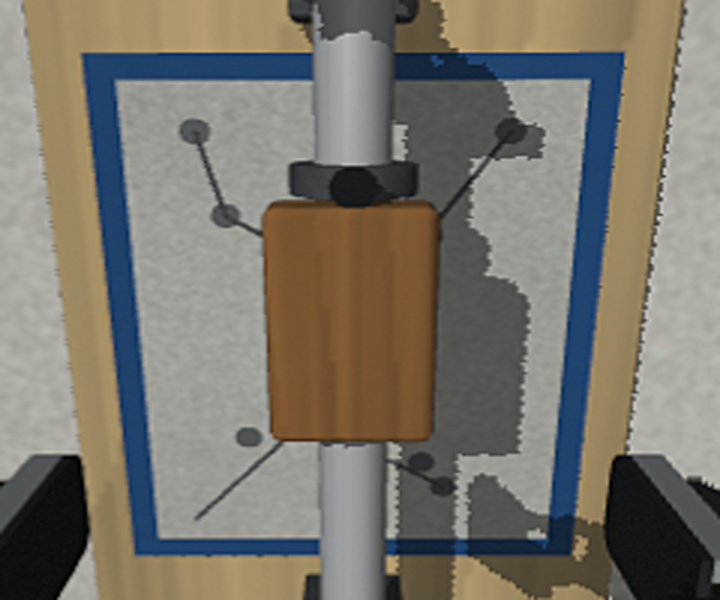

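View pics/s19.png

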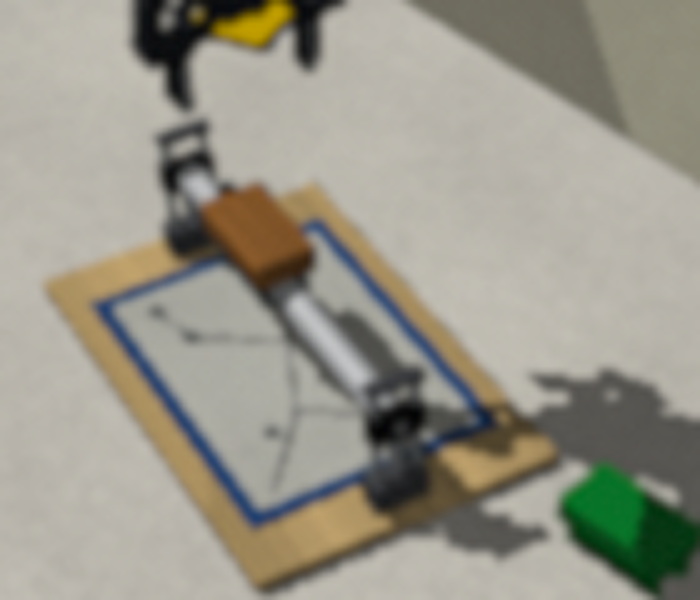

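```bash
python3 - <<'E'
from h import *
s,p=pickle.load(open("w19.pkl","rb"));R=Rn.from_euler('xyz',s["eef_rot"])
P=lambda u,v:(200+u/3,60+v/2.4)
tl=lambda q,z:np.round(R.inv().apply(atz(p,q,z,s)-s["tool_pos"]),4)
f=p["frame"];hsv=cv2.cvtColor(f,cv2.COLOR_BGR2HSV)
print("block far/near end top",tl(P(352,203),.120),tl(P(352,440),.120))
print("sides",tl(P(265,215),.12),tl(P(439,215),.12),tl(P(272,435),.12),tl(P(432,435),.12))
print("collar far face side z.085",tl(P(291,164),.085),tl(P(417,164),.085),"near",tl(P(291,197),.085),tl(P(417,197),.085),"screw",tl(P(354,187),.118))
print("bar",tl(P(354,120),.085),tl(P(353.5,500),.085))
t=robot.grab_frame("top");old=pickle.load(open("top0.pkl","rb"))[1]
d=cv2.absdiff(t["frame"],old["frame"]).max(2)
cv2.imwrite("pics/t20.png",t["frame"])
for k in ["ink","medium","dish","jar","collar_mid","rest_mid"]:
    print(k,[(np.round(q["pixel"],1).tolist(),round(q["conf"],2)) for q in robot.tip_of(t,k)][:4])
E
```

```text
block far/near end top [0.0433 0.0029 0.0751] [-0.0459  0.0031  0.0753]
sides [ 0.0392 -0.0209  0.0752] [0.0392 0.0268 0.0751] [-0.0439 -0.0211  0.0753] [-0.0438  0.0272  0.0752]
collar far face side z.085 [ 0.0534 -0.0155  0.1102] [0.0533 0.0231 0.11  ] near [ 0.0408 -0.0158  0.1102] [0.0408 0.0234 0.1101] screw [0.0484 0.0035 0.0771]
bar [0.0695 0.0037 0.1101] [-0.0928  0.0039  0.1104]
ink [([428.7, 162.7], 0.73), ([260.8, 183.5], 0.17)]
medium [([391.8, 149.1], 0.89)]
dish [([484.2, 224.0], 0.98)]
jar [([153.6, 228.3], 0.58)]
collar_mid []
rest_mid [([425.5, 272.8], 0.97), ([375.6, 180.4], 0.96), ([261.1, 185.5], 0.87), ([370.2, 267.3], 0.73)]
```

View pics/t20.png

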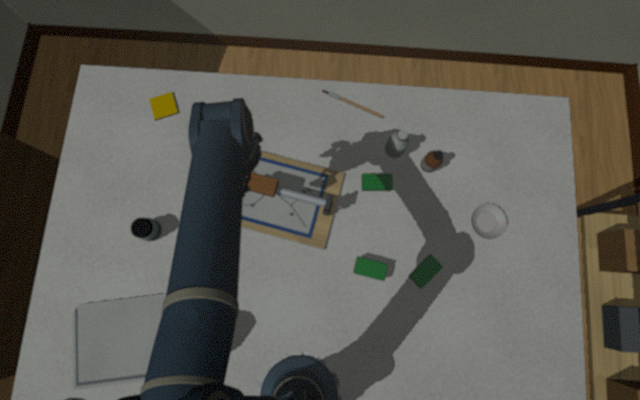

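```bash
python3 -c "
from h import *
s=robot.read_state();print(s['clock'],np.abs(s['joint_vel']).max());robot.sign_off()"
```

```text
21.3 0.0025303770978551297
the job is handed in; nothing more can be done
```

The wooden palm rest is snapped onto the bar on the longer stretch, with its end against the collar. I handed the job in at 21.3 s of the allowed 58 s. No verdict is reported.

**Snap:** I pressed in small steps. The force peaked at about 11 N and then dropped to about half. The bar was then about 28 mm down at most, by my estimate, against stops at 34 mm. When I eased up, force and height agreed with the clip being home: about 25 mm above the axis, where 24 mm is nominal.

**Against the collar:** I slid the rest along until the force rose to 8.5 N with no further movement. That is well below the 20 N at which the collar slips.

**Last checks, from pictures taken after letting go:**
- The block centre is about 49–50 mm from the collar centre; the allowed range is 45–55 mm.
- The rest is under 1 mm off the bar sideways, parallel to it, and looks level.
- The collar shows at the same place as before, within measuring error.
- The bottles, jar and dish look unmoved in the overhead picture.
- The gripper is clear of everything.

**What disagreed:**
- **Fingertips:** they sat about 31–34 mm short of the reported TCP. The first grasp therefore closed above the block, moving nothing visibly, and I regrasped lower.
- **Rest-to-collar distance:** the network's points gave about 56 mm, just outside the limit. The outlines and the contact force gave 49–50 mm, and I went with those.
- **Collar in the overhead picture:** the network did not find it there in the last check, because the arm was covering it.

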